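Set up the painting corner

ROBOT

A 6-joint arm with a two-finger parallel gripper is mounted at the origin on the work surface. World frame = base frame: x ahead of the robot, y to its left, z up, the work surface at z = 0. Lengths are in mm, angles in rad, forces in N, time in s.
With the tool pointing down it reaches from about 300 to 775 mm from the base axis. Payload 14.6 kg.
Tool frame: the origin (TCP) lies between the finger pads; the fingertips stand 8 mm ahead of it and the grasp point (between the pads) lies 11 mm behind it; z points along the fingers, y is the direction in which the jaws open and shut (so a half turn about z gives the same grasp; the last joint's range is limited). The gripper opens to 94 mm and grips with 3 to 60 N. Pads are 16 mm wide; open, the fingers measure 119 mm over their backs; the gripper's body (75 mm by 177 mm) begins 78 mm behind the grasp point.
Start: joints at [1.164, 0.3, 1.521, -0, 1.321, -0.067], TCP at [183.311, 518.542, 213.446] pointing down, gripper open.
Joint ranges: [-3.03, 3.03], [-0.79, 2.21], [0.23, 2.52], [-1.04, 4.18], [0, 3.07], [-2.55, 2.55]. Speed limits (rad/s): [2.22, 2.22, 2.57, 3.14, 3.14, 3.14].

INTERFACE

Orientations are given as [roll, pitch, yaw] about the fixed x, y, z axes, in that order (R = Rz(yaw) Ry(pitch) Rx(roll)).
In Python, from cell import manip gives the robot as it stands. The module is installed in compiled form; this text tells all that it offers.
- The arm moves only by the tool send_rows, never from a script. Its argument "series" is a list that holds one entry, the list of rows, each a list of 5 numbers: the opening, from 0 (shut) to 1 (fully open), then the shift along the tool's x, y, z in mm, then the turn about the tool's z in degrees. In form: [[[gripper, dx, dy, dz, roll], ...]]. A call has 1 to 10 rows; each row is the pose to reach, as a shift and turn from the pose commanded when the call began, along the tool's axes at that moment; what a row does not reach only later rows make up. A row lasts 1/10 s, in which the tool goes at most 50 mm and 8.59 degrees, less where a joint would pass 70% of its speed; a pose out of reach is approached as far as the arm can. A call with a gripper value outside its range is refused whole. The fingers move at their own pace and stop on an object; "newtons" is the grip in N (left out, the last holds). Time passes only in rows, so rows that repeat a pose let the fingers close. It gives the time, the measured TCP pose, the force and the opening at its end, in the units of the state.
- manip.read_state(): the state, without advancing time (a new reading comes with each control period).
- manip.camera(name): name is "side" or "top" or "wrist"; returns a dict with "img" (400x640x3 uint8, red, green, blue), "vfov" (degrees; the focal length in pixels is half the picture's height over the tangent of half this angle, whatever the lens; pixels are square), "cx", "cy" (the principal point, pixels), "pose" (4x4, takes a point from camera to world coordinates); the wrist camera has in their place "T_tool_cam" (4x4, takes a point from camera to tool coordinates, whose origin is the TCP and whose axes are the flange's). Camera axes: x right, y down, z forward; pixel columns grow to the right and rows downward; lengths in mm; the calibration is good to about 2 mm. A picture is of the moment at which its call begins: read the wrist's pose just before it. There is no depth.
- manip.sign_off(): hands the job in, once; it reports no verdict.
Trained networks look in a picture, given as the dict that the camera call returned (one of the last four; its "shot" number tells which), for a name from the list of things; names that differ only in an ending like _2 or _b are one class to them, and where a whole thing is asked for, a point or a joint stands for the part that bears it (a point fixed in the world has none). Each returns a list of dicts, best first, with "conf" (0 to 1); they miss things now and then, are a little off and sometimes report something else, mostly with a low value. They report only what shows in the picture. A call takes as long as a camera call.
- manip.find_in(target, picture): "rect" ([left, top, width, height] in pixels, round what is visible of it).
- manip.silhouettes(target, picture): "pixels" (400x640 bool, what is visible of it) and "rect" ([left, top, width, height] in pixels, round what is visible of it).
The state is a dict: "clock": time; "joints": joint angles; "qd": joint speeds; "effort": joint torques, N m; "eef_pos": TCP position; "eef_rot": TCP orientation; "wrist_force": force on the tool from outside, world axes, zero at the start; "moment": the same for the moment, N m; "finger_gap": finger opening in mm.
Only numpy, scipy, OpenCV 4.12 (cv2) and the standard library are available. Lean on these libraries where they do the work, as an engineer would, in place of code of your own. Each camera call takes 0.05 s, during which the arm holds its last target. There are 200 camera calls.

TASK

Get the desk ready for painting: snap the folded easel fully open, then stand the small canvas on it, long side up, resting on the base behind the lip and leaning squarely back against the mast. Set the water tin squarely in the middle of the cork mat, and stand every tipped-over paint bottle upright on the rack's floor in a free place of its lane, with the bottles already there still standing in the lane too, and leave the mug, brush jar and eraser where they are.

Things in the scene. Friction and masses are not known exactly. Their poses are not given: they have to be found in the camera images.
- easel: fixed wooden easel base, 150 (x) x 120 (y) x 12 mm; origin under its centre, x away from the robot. Front lip at local x -23 to -15 mm, 100 mm wide, top 25 mm above the desk. Mast hinge axis along y at local x 30 mm, z 34 mm, between brass cheeks (x 26 to 50, 18 to 28 mm either side, 48 mm high). The canvas stands on the plate (z 12 mm) between lip and open mast
- mast (a joint): angle of the easel's mast, rad: 0 folded (lying level towards the robot, over the lip and past the plate's front edge), pi/2 upright, 1.92 fully open against its stop (leaning back 20 degrees past upright). An over-centre spring pushes it to folded below about 1.1 rad and snaps it open above that; lifting takes about 3 N at the tip
- mast_tip (a point): point on the mast's midline 150 mm from the hinge, amid its red last 30 mm. The mast is a wooden bar 165 mm long, 30 mm wide, 12 mm thick; the point's x axis runs along the mast towards the hinge (at 0 rad it is the easel's x), y is parallel to the hinge. Folded, this point is 34 mm above the desk with nothing under or beside it
- easel_seat (a point): middle of the seat on the plate's top, 12 mm above the desk, 26 mm in front of the hinge axis: about the middle of the canvas's lower edge when it stands there
- canvas: small off-white deep-edge painting canvas with grey ends, a rigid block 150 (x) x 62 (y) x 22 (z) mm, 0.1 kg, loose, at first lying flat on the desk; origin at its centre; both faces and both ends are alike
- rack: low dark steel rack fixed to the desk: one straight lane along its y axis, 330 mm long and 56 mm wide inside, floor 4 mm thick, a wall 6 mm thick along each long side whose top is 12 mm above the desk, ends open; origin at the centre of its underside
- tipped0: a square paint bottle: body 40 x 40 mm, 75 mm tall, corners rounded, then a black round cap 24 mm across and 22 mm tall (97 mm overall); origin at the centre of its underside, z towards the cap. This one is red with a white label, about 0.12 kg, at first lying tipped over on the desk, flat on one of its sides, cap pointing roughly away from the robot; may be absent
- tipped1: a square paint bottle: body 40 x 40 mm, 75 mm tall, corners rounded, then a black round cap 24 mm across and 22 mm tall (97 mm overall); origin at the centre of its underside, z towards the cap. This one is yellow with a white label, about 0.12 kg, at first lying tipped over on the desk, flat on one of its sides, cap pointing roughly away from the robot; may be absent
- tipped2: a square paint bottle: body 40 x 40 mm, 75 mm tall, corners rounded, then a black round cap 24 mm across and 22 mm tall (97 mm overall); origin at the centre of its underside, z towards the cap. This one is blue with a white label, about 0.12 kg, at first lying tipped over on the desk, flat on one of its sides, cap pointing roughly away from the robot; may be absent
- row0: a square paint bottle: body 40 x 40 mm, 75 mm tall, corners rounded, then a black round cap 24 mm across and 22 mm tall (97 mm overall); origin at the centre of its underside, z towards the cap. This one is green with a white label, about 0.22 kg, already standing in the rack, in one of five places 67 mm apart; may be absent
- row1: a square paint bottle: body 40 x 40 mm, 75 mm tall, corners rounded, then a black round cap 24 mm across and 22 mm tall (97 mm overall); origin at the centre of its underside, z towards the cap. This one is orange with a white label, about 0.22 kg, already standing in the rack, in one of five places 67 mm apart; may be absent
- row2: a square paint bottle: body 40 x 40 mm, 75 mm tall, corners rounded, then a black round cap 24 mm across and 22 mm tall (97 mm overall); origin at the centre of its underside, z towards the cap. This one is white with a white label, about 0.22 kg, already standing in the rack, in one of five places 67 mm apart; may be absent
- row3: a square paint bottle: body 40 x 40 mm, 75 mm tall, corners rounded, then a black round cap 24 mm across and 22 mm tall (97 mm overall); origin at the centre of its underside, z towards the cap. This one is grey with a white label, about 0.22 kg, already standing in the rack, in one of five places 67 mm apart; may be absent
- row4: a square paint bottle: body 40 x 40 mm, 75 mm tall, corners rounded, then a black round cap 24 mm across and 22 mm tall (97 mm overall); origin at the centre of its underside, z towards the cap. This one is light blue with a white label, about 0.22 kg, already standing in the rack, in one of five places 67 mm apart; may be absent
- tin: aluminium water tin (empty), a plain round tin 58 mm across, 45 mm tall, 0.15 kg, loose, standing on the desk at the left; origin at the centre of its underside
- coaster: round cork mat fixed to the desk in front of the easel, 90 mm across, 5 mm thick; origin at the centre of its underside
- mug: bystander, loose: blue mug, 76 mm across, 90 mm tall, handle at +y; origin at the centre of its underside
- brushjar: bystander, loose: green glass jar of brushes, 72 mm across, jar 100 mm tall, brushes to 200 mm; origin at the centre of its underside
- eraser: bystander, loose: white eraser block 55 x 28 x 18 mm; origin at the centre of its underside

How it is judged:
By the outcome, as a careful person would: the job done as asked, in the order asked, and still so for the second after the job is handed in, with the robot touching nothing.
Of tipped0, tipped1, tipped2 only 2 to 3 are there at a start; the rules pass over those that are not, and their reading is None.
Of row0, row1, row2, row3, row4 only 1 to 2 are there at a start; the rules pass over those that are not, and their reading is None.
At some moment in a run one of tipped0, tipped1, tipped2 may be knocked a few centimetres aside while the robot is not near it.
It also fails if it takes over 210 s, if anything falls off the work surface, if the arm or the gripper's body presses on something with over 40 N, if the wrist force passes 120 N, or if a joint passes its speed limit or range.

## Working session

There is one attempt and no reset: what is moved stays moved. The work goes in short steps, Python scripts to look and compute and a tool call to move; the robot and the scene stay as the last step left them, time stands still between calls to the robot, and variables do not carry over. Pictures are saved under pics/ and viewed, about 12 in all and at most 16, crops included, and the job is handed in when it is done.

Besides the shell and the picture viewer there is one more tool, called after "Emit:" by a JSON object that holds its "fn" and its "kwargs". send_rows: Moves the arm, as the interface text tells. Its arguments: {"type":"object","properties":{"series":{"type":"array"},"newtons":{"type":"number"}},"required":["series"]}

```bash
mkdir -p pics
cat > h.py <<'E'
import numpy as np,cv2
from cell import manip
from scipy.spatial.transform import Rotation as R
def shot(n,save=None):
    s=manip.read_state(); c=manip.camera(n)
    if n=="wrist":
        T=np.eye(4);T[:3,:3]=R.from_euler('xyz',s['eef_rot']).as_matrix();T[:3,3]=s['eef_pos']
        c['P']=T@c['T_tool_cam']
    else: c['P']=np.array(c['pose'])
    if save: cv2.imwrite('pics/'+save+'.png',c['img'][:,:,::-1])
    return c
def f(c): return 200/np.tan(np.radians(c['vfov'])/2)
def back(c,uv,z):
    uv=np.atleast_2d(np.array(uv,float));d=np.c_[(uv[:,0]-c['cx'])/f(c),(uv[:,1]-c['cy'])/f(c),np.ones(len(uv))]@c['P'][:3,:3].T
    o=c['P'][:3,3];return o+d*((z-o[2])/d[:,2])[:,None]
def proj(c,p):
    p=np.atleast_2d(p);q=(p-c['P'][:3,3])@c['P'][:3,:3];return np.c_[q[:,0]/q[:,2]*f(c)+c['cx'],q[:,1]/q[:,2]*f(c)+c['cy']]
def rect(c,name,z,mc=0.3):
    "centre,long axis size, yaw of silhouette back-projected at height z"
    r=manip.silhouettes(name,c)
    if not r or r[0]['conf']<mc: return None
    m=r[0]['pixels'].astype(np.uint8);k=max(cv2.findContours(m,0,1)[0],key=cv2.contourArea)
    w=back(c,k[:,0,:],z)[:,:2].astype(np.float32)
    b=cv2.minAreaRect(w);q=cv2.boxPoints(b)
    e1,e2=q[1]-q[0],q[2]-q[1]
    e=e1 if np.hypot(*e1)>np.hypot(*e2) else e2
    return dict(conf=round(float(r[0]['conf']),2),c=np.round(b[0],1),size=np.round(sorted(b[1]),1),yaw=round(float(np.degrees(np.arctan2(e[1],e[0]))),1),rect=r[0]['rect'])
E
python3 - <<'E'
from h import *
s=manip.read_state();print({k:np.round(v,3) for k,v in s.items()})
c=shot('top','top0');print(c['P'].round(2),c['vfov'],c['cx'],c['cy'])
Z=dict(easel=12,mast=40,canvas=22,rack=12,tipped0=40,tipped1=40,tipped2=40,row0=97,row1=97,row2=97,row3=97,row4=97,tin=45,coaster=5,mug=90,brushjar=100,eraser=18)
for n,z in Z.items(): print(n,rect(c,n,z,0))
d=shot('side','side0');print(d['P'].round(2))
w=shot('wrist');print(w['T_tool_cam'])
E
```

```text
{'clock': np.float64(0.0), 'joints': array([ 1.164,  0.3  ,  1.522, -0.   ,  1.321, -0.067]), 'qd': array([ 0.001,  0.001, -0.   , -0.   ,  0.002,  0.001]), 'effort': array([ 1.0000e-03, -5.3180e+01, -3.5274e+01,  7.1000e-02,  2.4000e-02,
       -0.0000e+00]), 'eef_pos': array([183.207, 518.302, 212.868]), 'eef_rot': array([-3.14 , -0.   ,  2.802]), 'wrist_force': array([0.196, 0.081, 0.073]), 'moment': array([ 0.036, -0.032, -0.024]), 'finger_gap': np.float64(94.125)}
[[ 2.00000e-02 -1.00000e+00  6.00000e-02  4.73860e+02]
 [-1.00000e+00 -2.00000e-02 -0.00000e+00 -9.59300e+01]
 [ 1.00000e-02 -6.00000e-02 -1.00000e+00  1.21573e+03]
 [ 0.00000e+00  0.00000e+00  0.00000e+00  1.00000e+00]] 50.29813914843312 321.2189292327888 200.5565070868279
easel {'conf': 0.66, 'c': array([572.2, 217.9]), 'size': array([118.8, 207.1]), 'yaw': 17.4, 'rect': [179.3, 151.1, 52.2, 73.1]}
mast {'conf': 0.73, 'c': array([549.2, 208.7]), 'size': array([ 33.3, 164.6]), 'yaw': 17.6, 'rect': [199.5, 171.1, 24.6, 56.3]}
canvas {'conf': 0.71, 'c': array([470.5, -29.5]), 'size': array([ 63.3, 149.9]), 'yaw': 14.0, 
[... 1624 characters left out ...]
477.4, -592.9]), 'size': array([ 70.4, 143.8]), 'yaw': -84.3, 'rect': [482.7, 213.9, 55.3, 27.0]}
eraser {'conf': 0.63, 'c': array([343.5, 284.1]), 'size': array([32.5, 57.3]), 'yaw': -11.6, 'rect': [176.2, 260.6, 14.1, 21.7]}
[[-8.3000e-01 -4.3000e-01  3.4000e-01  1.1629e+02]
 [-5.5000e-01  6.4000e-01 -5.3000e-01  6.2651e+02]
 [ 1.0000e-02 -6.3000e-01 -7.7000e-01  1.0845e+03]
 [ 0.0000e+00  0.0000e+00  0.0000e+00  1.0000e+00]]
[[ 6.99737716e-05 -9.67872770e-01 -2.51440441e-01  7.23844727e+01]
 [ 9.99999859e-01 -6.45799258e-05  5.26879895e-04 -9.18179986e-01]
 [-5.26190709e-04 -2.51440443e-01  9.67872629e-01 -1.70882369e+02]
 [ 0.00000000e+00  0.00000000e+00  0.00000000e+00  1.00000000e+00]]
```

View pics/top0.png

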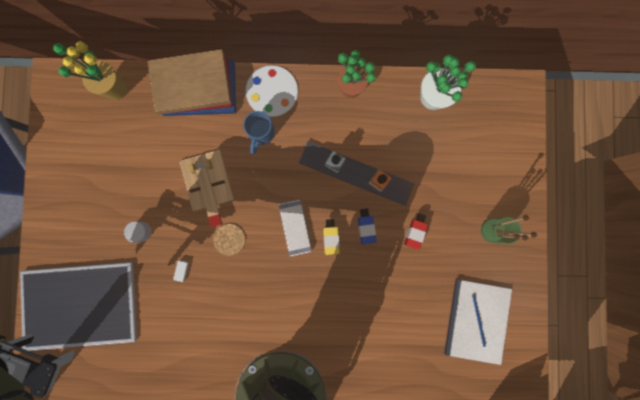

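View pics/side0.png

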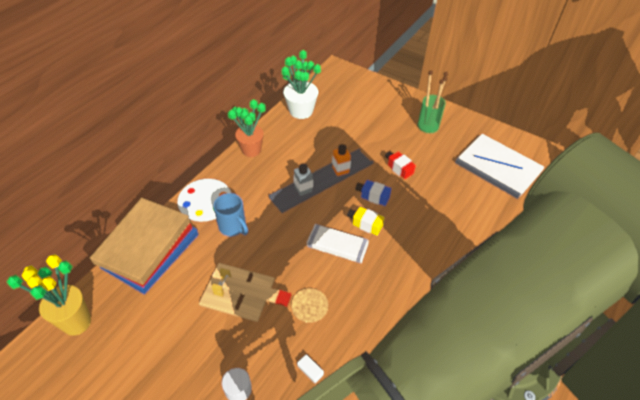

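Top view: easel at (205,180), tin (137,232), mat (229,239), canvas (295,228). Tipped bottles are yellow (331,237), blue (367,227) and red (417,231). In the rack stand grey (335,160) and orange (381,180). I'll compute the first move, to the mast tip.

```bash
cat >> h.py <<'E'
def go(p,yaw,frm=None):
    "tool shift and roll from pose frm (default measured; frm=(pos,yawdeg)) to world p,yaw(deg)"
    if frm is None:
        s=manip.read_state();frm=(s['eef_pos'],np.degrees(s['eef_rot'][2]))
    y=np.radians(frm[1]);d=np.array(p)-frm[0]
    r=-(yaw-frm[1]);r=(r+180)%360-180
    return np.round([np.cos(y)*d[0]+np.sin(y)*d[1],np.sin(y)*d[0]-np.cos(y)*d[1],-d[2],r],1)
E
python3 - <<'E'
from h import *
print(go([485,188.5,110],197.5))
E
```

```text
[-394.4 -210.6  103.5  -37. ]
```

Emit:
{"fn": "send_rows", "kwargs": {"series": [[[1,-394.4,-210.6,103.5,-37],[1,-394.4,-210.6,103.5,-37],[1,-394.4,-210.6,103.5,-37],[1,-394.4,-210.6,103.5,-37],[1,-394.4,-210.6,103.5,-37],[1,-394.4,-210.6,103.5,-37],[1,-394.4,-210.6,103.5,-37],[1,-394.4,-210.6,103.5,-37],[1,-394.4,-210.6,103.5,-37],[1,-394.4,-210.6,103.5,-37]]], "newtons": 20}}

```text
clock: 2.0
eef_pos: [486.5, 185.8, 109.1]
eef_rot: [-3.141, -0.001, -2.838]
wrist_force: [-0.2, 0.1, 0.9]
finger_gap: 94.4
```

Run:
```python
from h import *
s=manip.read_state();print(s['clock'],s['eef_pos'],s['eef_rot'],s['wrist_force'])
c=shot('wrist','w1');print(rect(c,'mast',40,0),rect(c,'easel',12,0),rect(c,'coaster',5,0))
print(proj(c,[s['eef_pos'],[485,188.5,40]]))
```

```text
2.0 [486.5372503  185.75719542 109.10477396] [-3.14134651e+00 -5.65568900e-04 -2.83777773e+00] [-0.1708779   0.08719135  0.89638135]
{'conf': 0.84, 'c': array([515.6, 200. ]), 'size': array([32.1, 99.6]), 'yaw': 16.7, 'rect': [306.8, 192.3, 44.9, 181.0]} {'conf': 0.9, 'c': array([527.7, 203.7]), 'size': array([110. , 119.5]), 'yaw': -72.6, 'rect': [265.2, 192.4, 129.0, 195.3]} {'conf': 0.77, 'c': array([433.5, 156.5]), 'size': array([88.3, 89.4]), 'yaw': -72.6, 'rect': [256.3, 86.8, 107.9, 104.2]}
[[324.99468437 249.41977828]
 [328.3906761  214.63756696]]
```

View pics/w1.png

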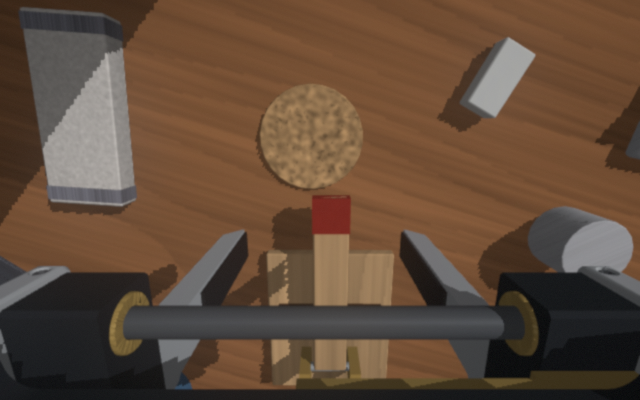

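Red tip centre is at about (331,214) in the wrist image, and the calibration predicts (328,215), so they agree. I'll lower, grip, and lift along the hinge arc.

Emit:
{"fn": "send_rows", "kwargs": {"series": [[[1,1,2,45,0],[1,1,2,85,0],[1,1,2,85,0],[0,1,2,85,0],[0,1,2,85,0],[0,1,2,85,0],[0,1,2,85,0],[0,1,2,85,0],[0,1,2,85,0],[0,1,2,85,0]]], "newtons": 20}}

```text
clock: 3.2
eef_pos: [483.4, 190.1, 25.0]
eef_rot: [3.142, 0.0, -2.836]
wrist_force: [-0.4, 1.0, -0.0]
finger_gap: 41.7
```

Emit:
{"fn": "send_rows", "kwargs": {"series": [[[0,0,0,0,0],[0,0,0,0,0],[0,0,0,0,0]]]}}

```text
clock: 3.5
eef_pos: [483.2, 190.7, 24.9]
eef_rot: [3.141, -0.0, -2.836]
wrist_force: [-2.7, 6.1, -0.4]
finger_gap: 29.8
```

Emit:
{"fn": "send_rows", "kwargs": {"series": [[[0,-1.1,0,-18,0],[0,-4.3,0,-35.7,0],[0,-9.6,0,-52.8,0],[0,-17,0,-69.3,0],[0,-26.2,0,-84.7,0],[0,-37.2,0,-98.9,0],[0,-49.9,0,-111.7,0],[0,-64,0,-122.9,0],[0,-79.3,0,-132.3,0],[0,-95.6,0,-139.8,0]]]}}

```text
clock: 4.5
eef_pos: [574.7, 219.3, 165.2]
eef_rot: [3.141, -0.001, -2.836]
wrist_force: [-1.3, 1.3, -1.7]
finger_gap: 29.8
```

Emit:
{"fn": "send_rows", "kwargs": {"series": [[[0,-17.2,0,-5.5,0],[0,-34.8,0,-8.9,0],[0,-52.8,0,-10.2,0],[0,-70.8,0,-9.3,0],[0,-88.5,0,-6.3,0],[0,-98,0,-3,0],[0,-98,0,-3,0],[1,-98,0,-3,0],[1,-98,0,-3,0],[1,-98,0,-3,0]]]}}

```text
clock: 5.5
eef_pos: [667.8, 248.4, 167.3]
eef_rot: [-3.142, -0.001, -2.836]
wrist_force: [0.5, -0.3, -0.5]
finger_gap: 50.8
```

Run:
```python
from h import *
p=manip.read_state()['eef_pos'];print(go([p[0]-60,p[1]-20,p[2]+110],197.5), go([520,-20,150],194,(p+[-60,-20,110],197.5)))
```

```text
[  63.2   -1.  -110.     0. ] [ 158.4 -210.5  127.3    3.5]
```

Emit:
{"fn": "send_rows", "kwargs": {"series": [[[1,0,0,-40,0],[1,0,0,-80,0],[1,30,-1,-110,0],[1,63,-1,-110,0],[1,63,-1,-110,0]]]}}

```text
clock: 6.0
eef_pos: [605.5, 227.8, 278.5]
eef_rot: [3.142, -0.001, -2.835]
wrist_force: [0.7, -0.6, -0.2]
finger_gap: 90.4
```

Emit:
{"fn": "send_rows", "kwargs": {"series": [[[1,158.4,-210.5,60,3.5],[1,158.4,-210.5,60,3.5],[1,158.4,-210.5,60,3.5],[1,158.4,-210.5,60,3.5],[1,158.4,-210.5,60,3.5],[1,158.4,-210.5,127,3.5],[1,158.4,-210.5,127,3.5],[1,158.4,-210.5,127,3.5]]]}}

```text
clock: 6.8
eef_pos: [519.3, -20.6, 147.9]
eef_rot: [3.14, -0.005, -2.898]
wrist_force: [0.7, 0.9, 0.5]
finger_gap: 93.6
```

Run:
```python
from h import *
s=manip.read_state();print(s['clock'],s['eef_pos'],np.degrees(s['eef_rot']))
c=shot('wrist','w2');print(rect(c,'canvas',22,0))
t=shot('top');print(rect(t,'canvas',22,0),rect(t,'mast',100,0));print(rect(t,'easel',12,0))
d=shot('side','s2');x=np.hstack([c['img'],d['img']]);cv2.imwrite('pics/m2.png',cv2.resize(x,(800,250),interpolation=cv2.INTER_AREA)[:,:,::-1])
for yaw,H in ((17.5,np.array([627.8,233.6,34])),):
  e=np.array([np.cos(np.radians(yaw)),np.sin(np.radians(yaw)),0])
  for a in (1.57,1.92): print(a,proj(t,H+165*(-np.cos(a)*e+[0,0,np.sin(a)])),proj(d,H+165*(-np.cos(a)*e+[0,0,np.sin(a)])))
```

```text
6.8 [519.25283794 -20.62987702 147.88886359] [ 179.89316761   -0.2982802  -166.05432959]
{'conf': 0.94, 'c': array([470.7, -29.5]), 'size': array([ 62. , 147.9]), 'yaw': 13.8, 'rect': [291.0, 61.2, 71.7, 160.9]}
{'conf': 0.84, 'c': array([469.4, -13.3]), 'size': array([28. , 30.7]), 'yaw': 1.4, 'rect': [284.3, 222.8, 25.3, 27.8]} {'conf': 0.71, 'c': array([658.5, 251.8]), 'size': array([ 36.4, 115.8]), 'yaw': 36.0, 'rect': [174.1, 137.4, 30.3, 35.6]}
{'conf': 0.77, 'c': array([632.2, 237.2]), 'size': array([124.6, 221.5]), 'yaw': 18.6, 'rect': [173.4, 134.5, 59.4, 75.7]}
1.57 [[182.89007865 159.1784965 ]] [[215.12572277 242.71373694]]
1.92 [[178.14872551 137.63926182]] [[191.89493202 239.24265526]]
```

View pics/m2.png

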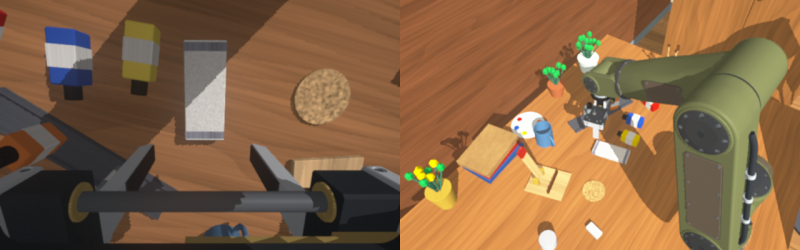

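The mast is fully open: its red tip is at (194,243) in the side view, predicted (192,239). The canvas measures (470.6,-29.5) with yaw 13.9 in both views. Next I grip the canvas's far end.

Run:
```python
from h import *
print(go([529,-15,12],193.9))
th=np.radians(np.arange(9,91,9));
print(np.c_[-(135*np.cos(th)-11*np.sin(th)-135), -(135*np.sin(th)+11*np.cos(th)-11)].round(1).tolist())
```

```text
[ -8.6   2.5 139.8   0.2]
[[3.4, -21.0], [10.0, -41.2], [19.7, -60.1], [32.2, -77.3], [47.3, -92.2], [64.5, -104.7], [83.5, -114.3], [103.7, -120.8], [124.7, -124.1], [146.0, -124.0]]
```

Emit:
{"fn": "send_rows", "kwargs": {"series": [[[1,-8.6,2.5,50,0.2],[1,-8.6,2.5,95,0.2],[1,-8.6,2.5,125,0.2],[1,-8.6,2.5,138,0.2],[1,-8.6,2.5,138,0.2]]], "newtons": 10}}

```text
clock: 7.65
eef_pos: [528.1, -15.2, 12.1]
eef_rot: [3.141, -0.002, -2.9]
wrist_force: [0.1, -0.6, 0.2]
finger_gap: 93.7
```

Emit:
{"fn": "send_rows", "kwargs": {"series": [[[0,0,0,0,0],[0,0,0,0,0],[0,0,0,0,0],[0,0,0,0,0],[0,0,0,0,0],[0,0,0,0,0]]], "newtons": 10}}

```text
clock: 8.25
eef_pos: [528.7, -15.4, 13.4]
eef_rot: [-3.141, 0.001, -2.9]
wrist_force: [-1.6, 0.2, 7.6]
finger_gap: 61.8
```

Emit:
{"fn": "send_rows", "kwargs": {"series": [[[0,3.4,0,-21,0],[0,10,0,-41.2,0],[0,19.7,0,-60.1,0],[0,32.2,0,-77.3,0],[0,47.3,0,-92.2,0],[0,64.5,0,-104.7,0],[0,83.5,0,-114.3,0],[0,103.7,0,-120.8,0],[0,124.7,0,-124.1,0],[0,146,0,-124,0]]]}}

```text
clock: 9.25
eef_pos: [385.9, -50.5, 137.2]
eef_rot: [-3.141, 0.001, -2.9]
wrist_force: [-0.4, -0.1, -1.3]
finger_gap: 61.6
```

Run:
```python
from h import *
s=manip.read_state();print(s['clock'],s['eef_pos'],s['wrist_force'],s['finger_gap'])
c=shot('wrist','w3');d=shot('side','s3');x=np.hstack([c['img'],d['img']]);cv2.imwrite('pics/m3.png',cv2.resize(x,(800,250),interpolation=cv2.INTER_AREA)[:,:,::-1])
```

```text
9.25 [385.89880412 -50.46662184 137.17378156] [-0.39027378 -0.13143035 -1.34672134] 61.62156487445877
```

View pics/m3.png

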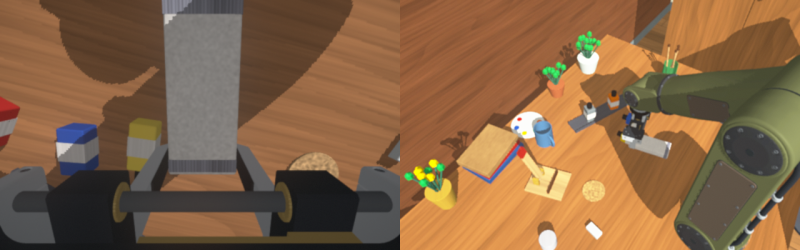

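The canvas came up level instead of hanging: in the wrist view it runs towards the robot. I'll ease the grip to 3 N so it swings down.

Emit:
{"fn": "send_rows", "kwargs": {"series": [[[0,0,0,-20,0],[0,0,0,-20,0],[0,0,0,-20,0],[0,0,0,-20,0],[0,0,0,-20,0],[0,0,0,-20,0]]], "newtons": 3}}

```text
clock: 9.95
eef_pos: [386.5, -50.2, 156.3]
eef_rot: [3.141, -0.001, -2.9]
wrist_force: [-0.4, 0.2, -0.8]
finger_gap: 61.6
```

Run:
```python
from h import *
s=manip.read_state();print(s['clock'],s['eef_pos'],s['wrist_force'],s['moment'],s['finger_gap'])
c=shot('wrist','w4');print(rect(c,'canvas',22,0))
r=manip.silhouettes('canvas',c)
g=[0,0,0]
def pr(c,s,th,L=135):
    # canvas box corners hanging at angle th below level (tool x direction = toward robot), tool frame
    T=c['P'].copy();Tt=T@np.linalg.inv(c['T_tool_cam'])
    o=[]
    for l in (-15,L):
        for t in (-11,11):
            for w in (-31,31):
                p=np.array([l*np.cos(th)-t*np.sin(th)*-1*0+ -t*np.sin(th),w,l*np.sin(th)+t*np.cos(th)]);o.append(Tt[:3,:3]@p+Tt[:3,3])
    return proj(c,o)
for th in (0,20,45,70,80,90,100):
    q=pr(c,s,np.radians(th));print(th,q.min(0).round(),(q.max(0)-q.min(0)).round())
```

```text
9.95 [386.45450761 -50.23902235 156.27800038] [-0.39615436  0.23119182 -0.79466355] [5.89560414e-02 3.45177630e-03 6.30604759e-05] 61.61616955552023
{'conf': 0.83, 'c': array([438.8, -37.1]), 'size': array([ 91.9, 117.5]), 'yaw': -77.1, 'rect': [268.1, 202.0, 110.2, 84.1]}
0 [256. -21.] [139. 303.]
20 [269.  22.] [112. 256.]
45 [267.  82.] [116. 198.]
70 [267. 140.] [117. 142.]
80 [267. 163.] [116. 118.]
90 [267. 186.] [116.  93.]
100 [268. 208.] [115.  67.]
```

Emit:
{"fn": "send_rows", "kwargs": {"series": [[[0,0,0,0,0],[0,0,0,0,0],[0,0,0,0,0],[0,0,0,0,0],[0,0,0,0,0]]], "newtons": 3}}

```text
clock: 10.6
eef_pos: [386.6, -50.3, 156.7]
eef_rot: [-3.142, -0.0, -2.9]
wrist_force: [-0.3, 0.3, -0.8]
finger_gap: 62.0
```

Run:
```python
from h import *
s=manip.read_state();print(s['clock'],s['eef_pos'],s['wrist_force'],s['finger_gap'])
c=shot('wrist');print(rect(c,'canvas',22,0))
d=shot('side');x=np.hstack([c['img'],cv2.resize(d['img'][100:300,150:470],(640,400))]);cv2.imwrite('pics/m4.png',cv2.resize(x,(800,250),interpolation=cv2.INTER_AREA)[:,:,::-1])
```

```text
10.6 [386.5781188  -50.30342262 156.73844362] [-0.29350381  0.26745072 -0.84594936] 61.97909628977537
{'conf': 0.98, 'c': array([440., -38.]), 'size': array([ 91.6, 118.6]), 'yaw': -76.2, 'rect': [268.4, 201.4, 111.8, 83.2]}
```

View pics/m4.png

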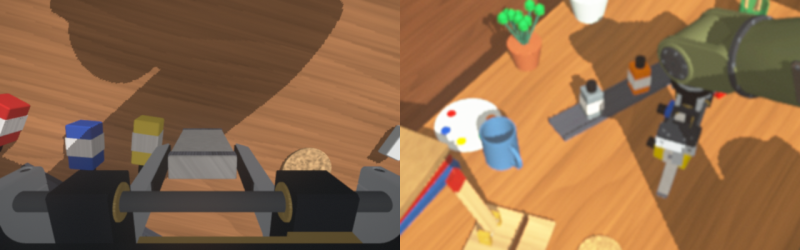

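```bash
cat >> h.py <<'E'
from scipy.optimize import least_squares
def hang(c,uv):
    "fit canvas end-grip pose from 6 px: bottom-near L/R, top-near L/R, top-far L/R; params th, a(pivot to top along), t0(y off), tz"
    Tt=c['P']@np.linalg.inv(c['T_tool_cam'])
    def pts(q):
        th,ax,ay,az=q
        d=np.array([np.cos(th),0,np.sin(th)]);n=np.array([-np.sin(th),0,np.cos(th)]) # d towards bottom, n thickness (th=90: n=-x = away from robot)
        P=[]
        for l,t in ((150,-11),(0,-11),(0,11)):
            for w in (31,-31):
                P.append(Tt[:3,:3]@(np.array([ax,ay+w*1.0,az])+l*d+t*n)+Tt[:3,3])
        return np.array(P)
    def res(q):
        p=proj(c,pts(q));e=p.reshape(3,2,2);e=np.array([r[np.argsort(r[:,0])] for r in e]);return (e.reshape(-1,2)-uv).ravel()
    r=least_squares(res,[1.57,0,0,-15]);return np.degrees(r.x[0]),r.x[1:],r.fun.round(1)
E
python3 - <<'E'
from h import *
c=shot('wrist')
uv=np.array([[280,205],[365,205],[269,248],[378,248],[280,284],[371,284]],float)
for u in (uv,):print(hang(c,u))
g=cv2.Canny(cv2.cvtColor(c['img'],7),40,120)
cv2.imwrite('pics/c5.png',cv2.resize(c['img'][180:310,230:420],None,fx=4,fy=4,interpolation=cv2.INTER_CUBIC)[:,:,::-1])
E
```

```text
(np.float64(95.00071564029255), array([-10.1911345 ,  -0.51127712,  -1.53255921]), array([ 14.6,  -0.4, -12.1,  -0.4,   2.5,   0.5,  -1.2,   0.5,  -7.5,
        -0.3,   4.8,  -0.3]))
```

View pics/c5.png

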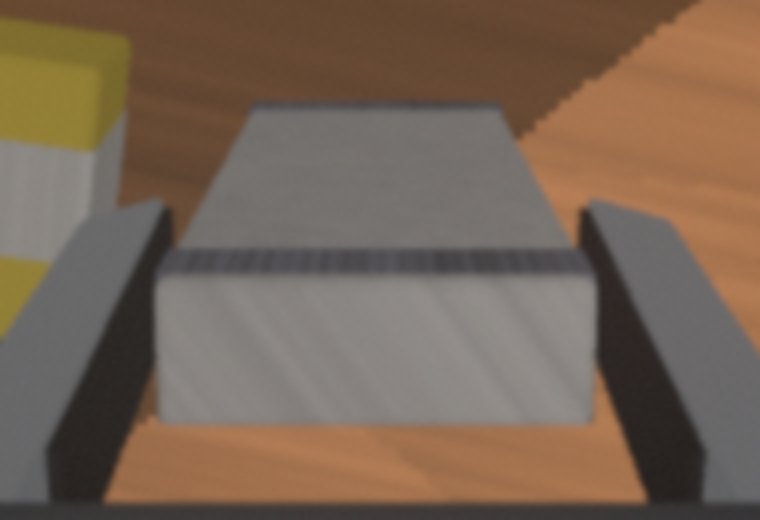

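Run:
```python
from h import *
c=shot('wrist')
uv=np.array([[292.5,205.5],[355,205.5],[269,248],[379,248],[270,285.7],[378,285.7]],float)
print(hang(c,uv))
```

```text
(np.float64(95.91327807318768), array([-6.5929732 , -0.60239616, -9.77853398]), array([ 1.3, -0. , -1.4, -0. , -0.3,  0.2,  0.3,  0.2, -0.3, -0.2,  0.3,
       -0.2]))
```

```bash
cat >> h.py <<'E'
EY=17.4;e=np.array([np.cos(np.radians(EY)),np.sin(np.radians(EY)),0]);ey=np.array([-e[1],e[0],0]);H=np.array([626.7,234.3,0])
def E(x,y,z): return H+(x-30)*e+y*ey+np.array([0,0,z])
E
python3 - <<'E'
from h import *
p=manip.read_state()['eef_pos'];print(p,go(E(-19,0,200),197.4,(p+[0,0,45],np.degrees(manip.read_state()['eef_rot'][2]))))
E
```

```text
[386.58511263 -50.29605954 156.74240172] [-252.3  215.9    1.7   -3.6]
```

Emit:
{"fn": "send_rows", "kwargs": {"series": [[[0,0,0,0,0],[0,0,0,-5,0],[0,0,0,-15,0],[0,0,0,-30,0],[0,0,0,-40,0],[0,0,0,-45,0]]], "newtons": 8}}

```text
clock: 11.45
eef_pos: [386.9, -50.4, 203.0]
eef_rot: [-3.141, 0.002, -2.9]
wrist_force: [-0.9, -0.1, -0.8]
finger_gap: 62.0
```

Emit:
{"fn": "send_rows", "kwargs": {"series": [[[0,-10,9,0,0],[0,-30,26,0,0],[0,-55,48,0,-0.5],[0,-85,74,0,-1],[0,-115,100,0,-1.5],[0,-145,125,0,-2],[0,-175,150,0,-2.5],[0,-202,173,0,-3],[0,-226,194,0,-3.6],[0,-243,208,0,-3.6]]]}}

```text
clock: 12.45
eef_pos: [573.4, 211.5, 201.2]
eef_rot: [3.141, -0.001, -2.836]
wrist_force: [-0.0, -1.2, -0.8]
finger_gap: 61.9
```

Emit:
{"fn": "send_rows", "kwargs": {"series": [[[0,-7,6,2,0],[0,-9,8,2,0],[0,-9,8,2,0],[0,-9,8,2,0],[0,-9,8,2,0]]]}}

```text
clock: 12.95
eef_pos: [578.8, 219.4, 200.1]
eef_rot: [-3.142, 0.0, -2.838]
wrist_force: [-0.1, 0.2, -0.2]
finger_gap: 61.6
```

Run:
```python
from h import *
s=manip.read_state();print(s['clock'],s['eef_pos'],np.degrees(s['eef_rot']),s['wrist_force'],s['finger_gap'],E(-19,0,200))
c=shot('wrist','w6');im=c['img'].copy()
for z,P in ((25,[(-23,-50),(-15,-50),(-15,50),(-23,50)]),(12,[(-75,-60),(75,-60),(75,60),(-75,60)])):
    cv2.polylines(im,[proj(c,[E(x,y,z) for x,y in P]).astype(int)],True,(255,0,0),1)
cv2.imwrite('pics/w6o.png',cv2.resize(im[100:340,170:490],(800,600))[:,:,::-1])
```

```text
12.95 [578.84730999 219.39308232 200.1458791 ] [-1.79997062e+02  2.17860835e-02 -1.62611504e+02] [-0.14499317  0.23473743 -0.23202376] 61.56357930755631 [579.9422239  219.64700118 200.        ]
```

View pics/w6o.png

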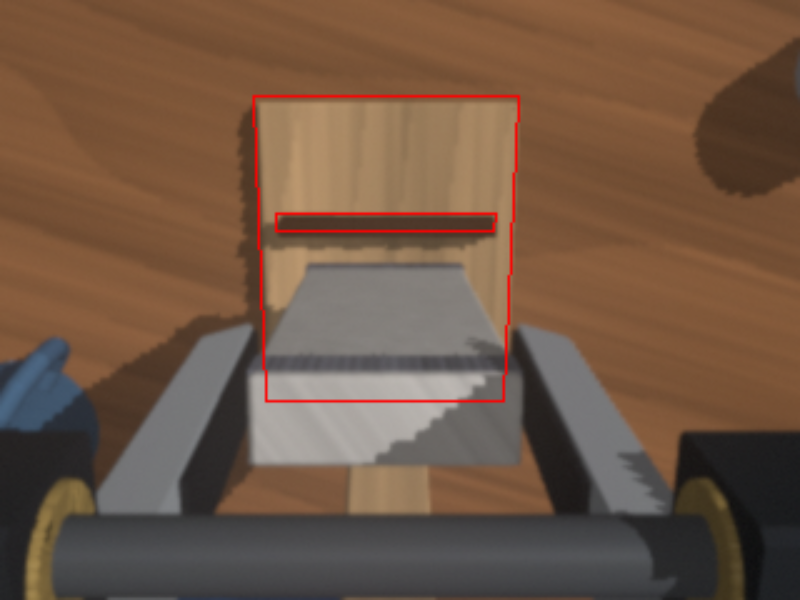

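The overlaid plate and lip outlines match the picture to about 1-2 px. I'll lower the canvas behind the lip.

Emit:
{"fn": "send_rows", "kwargs": {"series": [[[0,-1,0,15,0],[0,-1,0,28,0],[0,-1,0,38,0],[0,-1,0,43,0],[0,-1,0,46,0],[0,-1,0,48,0],[0,-1,0,48,0]]], "newtons": 6}}

```text
clock: 13.7
eef_pos: [580.0, 220.4, 151.8]
eef_rot: [-3.142, 0.0, -2.837]
wrist_force: [0.6, 0.2, -0.5]
finger_gap: 62.5
```

Emit:
{"fn": "send_rows", "kwargs": {"series": [[[0,-6,0,-0.5,0],[0,-13,0,-1,0],[0,-20,0,-1.5,0],[0,-28,0,-2,0],[0,-36,0,-2,0],[0,-44,0,-1.5,0],[0,-51,0,-1,0],[0,-57,0,0,0],[0,-62,0,0.5,0],[0,-64,0,1,0]]], "newtons": 5}}

```text
clock: 14.7
eef_pos: [641.4, 239.6, 150.5]
eef_rot: [-3.142, -0.0, -2.837]
wrist_force: [-0.4, -0.2, -1.0]
finger_gap: 62.2
```

Run:
```python
from h import *
s=manip.read_state();print(s['clock'],s['eef_pos'],s['wrist_force'],s['finger_gap'],E(45,0,151))
c=shot('wrist');d=shot('side');x=np.hstack([c['img'],cv2.resize(d['img'][150:350,100:420],(640,400))]);cv2.imwrite('pics/m7.png',cv2.resize(x,(800,250),interpolation=cv2.INTER_AREA)[:,:,::-1])
```

```text
14.7 [641.37680678 239.63779818 150.52220023] [-0.40825109 -0.23522404 -0.96620203] 62.155521438800484 [641.01360493 238.78561188 151.        ]
```

View pics/m7.png

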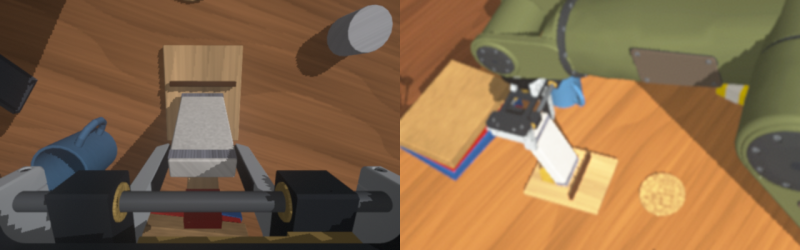

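Emit:
{"fn": "send_rows", "kwargs": {"series": [[[0,0,0,1.5,0],[0,0,0,3,0],[0,0,0,3,0],[0,0,0,3,0]]], "newtons": 3}}

```text
clock: 15.2
eef_pos: [641.0, 239.6, 147.8]
eef_rot: [3.142, 0.0, -2.837]
wrist_force: [0.0, 0.0, 0.5]
finger_gap: 62.1
```

Run:
```python
from h import *
s=manip.read_state();print(s['clock'],s['eef_pos'],s['wrist_force'],s['finger_gap'])
c=shot('wrist');cv2.imwrite('pics/c8.png',cv2.resize(c['img'][120:320,220:420],None,fx=3,fy=3,interpolation=cv2.INTER_CUBIC)[:,:,::-1])
```

```text
15.2 [640.95439643 239.55342092 147.84555745] [0.03441538 0.01132054 0.52929719] 62.069107319507445
```

View pics/c8.png

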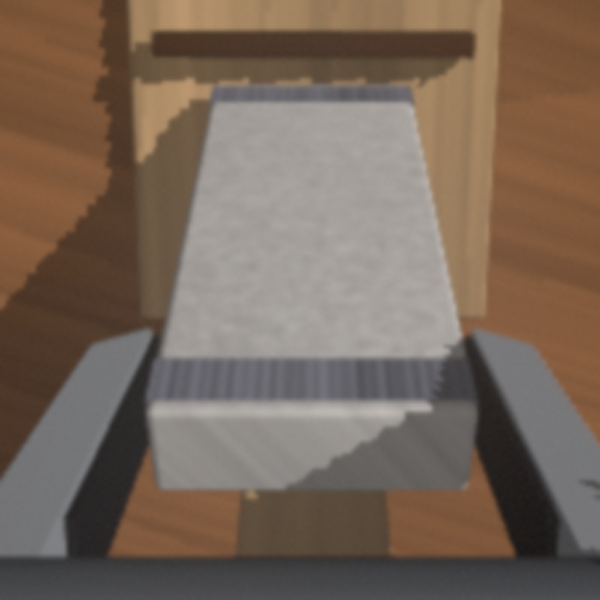

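Run:
```python
from h import *
c=shot('wrist')
uv=np.array([[291,149],[357.7,149],[269,254],[379,254],[272.7,283.3],[376,283.3]],float)
th,o,f_=hang(c,uv);print(th,o,f_)
T=c['P']@np.linalg.inv(c['T_tool_cam']);t=np.radians(th);d=np.array([np.cos(t),0,np.sin(t)]);n=np.array([-np.sin(t),0,np.cos(t)])
for nm,l,k in (('bot back',150,11),('bot front',150,-11),('top back',0,11)):
  p=T[:3,:3]@(o+l*d+k*n)+T[:3,3];q=p-H;print(nm,[round(float(v),1) for v in (q@e+30,q@ey,p[2])])
print('mast face x at z12,150:',30-22*np.tan(.3491)-6/np.cos(.3491),30+116*np.tan(.3491)-6/np.cos(.3491))
```

```text
72.0149192008593 [-9.24250896 -0.42316309 -6.89607726] [ 0.8  0.1 -1.7  0.1 -0.2  0.7  0.9  0.7 -0.4 -0.8  0.3 -0.8]
bot back [18.6, 0.3, 8.7]
bot front [-2.3, 0.3, 15.5]
top back [64.9, 0.3, 151.4]
mast face x at z12,150: 15.606658015183159 65.83988735970367
```

The fit puts the lean at 18°, centred, with the bottom back edge on the plate and nearly flush. I'll release it.

Emit:
{"fn": "send_rows", "kwargs": {"series": [[[0.75,0,0,0,0],[0.75,0,0,0,0],[0.75,0,0,0,0],[0.75,0,0,0,0],[0.8,0,0,-15,0],[0.9,0,0,-45,0],[1,0,0,-90,0],[1,0,0,-110,0],[1,0,0,-110,0]]]}}

```text
clock: 16.2
eef_pos: [641.8, 239.8, 262.9]
eef_rot: [-3.142, 0.007, -2.837]
wrist_force: [-0.2, -0.3, -0.2]
finger_gap: 93.8
```

Run:
```python
from h import *
s=manip.read_state();print(s['clock'],s['eef_pos'],s['wrist_force'],s['finger_gap'])
c=shot('wrist','w9');r=manip.silhouettes('canvas',c);print([(q['conf'],q['rect']) for q in r])
t=shot('top');print('tin',rect(t,'tin',45),rect(t,'coaster',5))
# predicted flush canvas in wrist
u=np.array([np.sin(.3491),np.cos(.3491)]);n=np.array([-u[1],u[0]]);b=np.array([15.6,12])
P=[E(*( (lambda q:(q[0],y,q[1]))(b+l*u+k*n))) for l in(0,150) for k in (0,22) for y in (-31,31)]
q=proj(c,P);print(q.min(0),q.max(0)-q.min(0))
print(go([449,398,300],0),go([449,398,120],180))
```

```text
16.2 [641.82535025 239.80384062 262.89552193] [-0.17443309 -0.25309733 -0.17677892] 93.84886574132629
[(0.69, [289.5, 138.1, 68.3, 83.1])]
tin {'conf': 0.59, 'c': array([434.3, 149.5]), 'size': array([79.2, 82. ]), 'yaw': 2.0, 'rect': [214.1, 229.0, 30.5, 27.0]} {'conf': 0.83, 'c': array([431.6, 155. ]), 'size': array([84.4, 87.2]), 'yaw': -43.3, 'rect': [213.8, 227.1, 31.7, 26.3]}
[289.52398718 137.73382629] [68.17325494 85.29612289]
[ 135.4  208.7  -43.7 -162.6] [135.4 208.7 136.3  17.4]
```

Emit:
{"fn": "send_rows", "kwargs": {"series": [[[1,20,28,0,0],[1,45,62,10,0],[1,75,103,30,0],[1,105,145,60,0],[1,130,178,90,0],[1,144.6,197.3,115,0],[1,144.6,197.3,123,0],[1,144.6,197.3,123,0],[1,144.6,197.3,123,0]]]}}

```text
clock: 17.35
eef_pos: [445.0, 384.1, 135.4]
eef_rot: [3.141, 0.001, -2.838]
wrist_force: [0.0, 0.0, 0.5]
finger_gap: 93.9
```

Run:
```python
from h import *
s=manip.read_state();print(s['clock'],s['eef_pos'])
c=shot('wrist','w10')
r=manip.silhouettes('tin',c)
for q in r: print(q['conf'],q['rect'])
t=shot('top');rt=manip.silhouettes('tin',t);print([(q['conf'],q['rect']) for q in rt])
# fit cylinder centre: convex hull mask of two rims to silhouette
a=np.linspace(0,2*np.pi,40);
def cyl(c,x,y):
    P=[[x+29*np.cos(k),y+29*np.sin(k),z] for z in (0,45) for k in a]
    m=np.zeros((400,640),np.uint8);cv2.fillConvexPoly(m,cv2.convexHull(proj(c,P).round().astype(np.int32)),1);return m.astype(bool)
from scipy.optimize import minimize
for cc,rr in ((c,r),(t,rt)):
    if not rr: continue
    m=rr[0]['pixels'];f0=lambda p:-(cyl(cc,*p)&m).sum()/(cyl(cc,*p)|m).sum()
    b=minimize(f0,[449,398],method='Nelder-Mead',options=dict(initial_simplex=[[449,398],[440,398],[449,388]]));print(b.x,b.fun)
x=manip.silhouettes('coaster',t);print(rect(t,'coaster',5))
```

```text
17.35 [444.99117687 384.13237883 135.41038353]
0.73 [314.0, 180.9, 69.2, 71.3]
[(0.57, [324.4, 219.8, 13.4, 34.8])]
[449.34117913 407.68727589] -0.9585192964032554
[449. 398.] 0.0
{'conf': 0.56, 'c': array([433. , 156.5]), 'size': array([87.2, 88.4]), 'yaw': 46.7, 'rect': [215.8, 226.3, 29.2, 30.7]}
```

Emit:
{"fn": "send_rows", "kwargs": {"series": [[[1,-11.2,21.2,45,0],[1,-11.2,21.2,85,0],[1,-11.2,21.2,110,0],[1,-11.2,21.2,117,0],[0.3,-11.2,21.2,117,0],[0.3,-11.2,21.2,117,0],[0,-11.2,21.2,117,0],[0,-11.2,21.2,117,0],[0,-11.2,21.2,117,0],[0,-11.2,21.2,117,0]]], "newtons": 12}}

```text
clock: 18.65
eef_pos: [448.6, 408.3, 18.5]
eef_rot: [3.141, 0.001, -2.837]
wrist_force: [-1.2, -1.5, 6.0]
finger_gap: 57.8
```

Emit:
{"fn": "send_rows", "kwargs": {"series": [[[0,0,0,0,0],[0,0,0,0,0],[0,0,0,-30,0],[0,0,0,-60,0],[0,0,0,-60,0]]]}}

```text
clock: 19.15
eef_pos: [449.7, 409.2, 81.7]
eef_rot: [3.139, 0.006, -2.837]
wrist_force: [0.0, 0.8, -2.5]
finger_gap: 57.9
```

Run:
```python
from h import *
s=manip.read_state();print(s['clock'],s['eef_pos'],s['wrist_force'],s['finger_gap'],go([432.8,156.2,80],197.4))
```

```text
19.15 [449.65283055 409.18913882  81.68997695] [ 0.00499842  0.75226111 -2.4585401 ] 57.91558503973316 [  91.9 -236.3    1.7    0. ]
```

Emit:
{"fn": "send_rows", "kwargs": {"series": [[[0,5,-12,0,0],[0,15,-38,0,0],[0,27,-70,0,0],[0,41,-105,0,0],[0,54,-140,0,0],[0,67,-173,0,0],[0,78,-201,0,0],[0,86,-222,0,0],[0,91,-234,0,0],[0,91.5,-235.5,0,0]]]}}

```text
clock: 20.15
eef_pos: [431.3, 155.1, 77.4]
eef_rot: [-3.142, -0.001, -2.839]
wrist_force: [0.8, 0.4, -2.1]
finger_gap: 57.8
```

Emit:
{"fn": "send_rows", "kwargs": {"series": [[[0,0,0,20,0],[0,0,0,38,0],[0,0,0,48,0],[0,0,0,52,0],[0,0,0,53.5,0],[0,0,0,53.5,0],[0,0,0,53.5,0]]]}}

```text
clock: 20.85
eef_pos: [431.9, 156.1, 24.8]
eef_rot: [-3.142, 0.001, -2.837]
wrist_force: [0.4, 0.0, -1.6]
finger_gap: 57.9
```

Run:
```python
from h import *
s=manip.read_state();print(s['clock'],s['eef_pos'],s['eef_rot'],s['wrist_force'],s['finger_gap'])
```

```text
20.85 [431.85560344 156.12503956  24.7851631 ] [-3.14153601e+00  9.11099367e-04 -2.83725806e+00] [ 0.41835643  0.03696305 -1.57990146] 57.949000925028386
```

Emit:
{"fn": "send_rows", "kwargs": {"series": [[[0,0,0,1,0],[0,0,0,1.5,0],[0,0,0,1.5,0],[0.7,0,0,1.5,0],[0.9,0,0,1.5,0],[1,0,0,1.5,0],[1,0,0,1.5,0],[1,0,0,-30,0],[1,0,0,-80,0],[1,0,0,-120,0]]]}}

```text
clock: 21.85
eef_pos: [431.5, 155.9, 146.4]
eef_rot: [-3.142, 0.0, -2.837]
wrist_force: [0.4, 0.5, -0.2]
finger_gap: 94.4
```

Emit:
{"fn": "send_rows", "kwargs": {"series": [[[1,-30,0,0,0],[1,-30,0,0,0],[1,-30,0,0,0]]]}}

```text
clock: 22.15
eef_pos: [459.8, 164.9, 143.7]
eef_rot: [3.142, -0.001, -2.837]
wrist_force: [-0.6, -0.0, -0.3]
finger_gap: 94.0
```

```bash
cat >> h.py <<'E'
from scipy.optimize import minimize
def fitshape(c,name,pts,x0,step=8):
    "fit params so hull of pts(params) matches the silhouette"
    r=manip.silhouettes(name,c)
    if not r: return None
    m=r[0]['pixels'];S=4
    ms=cv2.resize(m.astype(np.uint8),None,fx=S,fy=S,interpolation=cv2.INTER_LINEAR).astype(bool)
    def f0(p):
        k=np.zeros(ms.shape,np.uint8);q=(proj(c,pts(*p))+.5)*S
        cv2.fillConvexPoly(k,cv2.convexHull(q.round().astype(np.int32)),1);k=k.astype(bool);return -(k&ms).sum()/(k|ms).sum()
    n=len(x0);b=minimize(f0,x0,method='Nelder-Mead',options=dict(initial_simplex=np.vstack([x0,np.array(x0)+step*np.eye(n)])))
    return b.x.round(1),round(b.fun,3),round(r[0]['conf'],2)
A=np.linspace(0,2*np.pi,40)
def cylp(r,z0,z1): return lambda x,y:[[x+r*np.cos(k),y+r*np.sin(k),z] for z in (z0,z1) for k in A]
E
python3 - <<'E'
from h import *
s=manip.read_state();print(s['clock'],s['eef_pos'])
c=shot('wrist','w11')
print('tin',fitshape(c,'tin',cylp(29,5,50),[433,156]),'mat',fitshape(c,'coaster',cylp(45,0,5),[433,156]))
cv2.imwrite('pics/c11.png',c['img'][:,:,::-1])
E
```

```text
22.15 [459.77991241 164.8668242  143.66519913]
tin (array([432.6, 155.3]), np.float64(-0.97), 0.63) mat (array([433.5, 156.3]), np.float64(-0.378), 0.91)
```

View pics/c11.png

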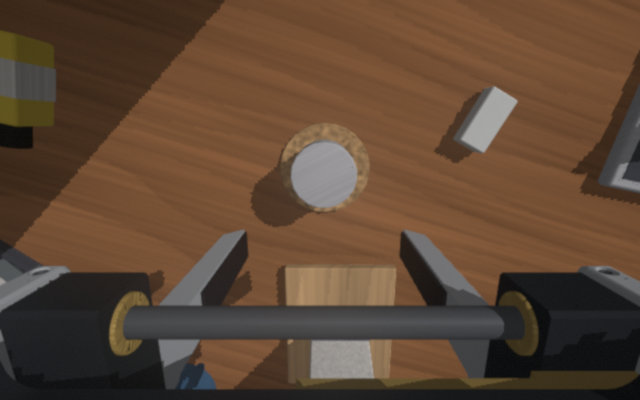

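Tin and mat centres agree to about 1 mm. Next are the bottles, starting with a look from above them.

Run:
```python
from h import *
print(go([540,-180,230],190))
```

```text
[  26.4 -353.   -86.4    7.4]
```

Emit:
{"fn": "send_rows", "kwargs": {"series": [[[1,26.4,-353,-86.4,7.4],[1,26.4,-353,-86.4,7.4],[1,26.4,-353,-86.4,7.4],[1,26.4,-353,-86.4,7.4],[1,26.4,-353,-86.4,7.4],[1,26.4,-353,-86.4,7.4],[1,26.4,-353,-86.4,7.4],[1,26.4,-353,-86.4,7.4],[1,26.4,-353,-86.4,7.4],[1,26.4,-353,-86.4,7.4]]]}}

```text
clock: 23.3
eef_pos: [540.3, -178.8, 229.9]
eef_rot: [3.141, -0.001, -2.966]
wrist_force: [-0.1, 0.6, -0.1]
finger_gap: 94.2
```

```bash
cat >> h.py <<'E'
def bottle(x,y,yaw):
    "lying bottle: x,y of base centre; yaw deg of cap direction"
    a=np.radians(yaw);d=np.array([np.cos(a),np.sin(a),0]);n=np.array([-d[1],d[0],0]);o=np.array([x,y,20.])
    P=[o+l*d+s*n+[0,0,t] for l in (0,75) for s,t in ((-20,-16),(-20,16),(20,-16),(20,16),(-16,-20),(-16,20),(16,-20),(16,20))]
    return P+[o+97*d+12*np.cos(k)*n+[0,0,12*np.sin(k)] for k in A]
def up(x,y,yaw=-20.5,z=4):
    a=np.radians(yaw);d=np.array([np.cos(a),np.sin(a),0]);n=np.array([-d[1],d[0],0]);o=np.array([x,y,z])
    return [o+s*d+t*n+[0,0,h] for h in (0,75) for s,t in ((-20,-16),(-20,16),(20,-16),(20,16),(-16,-20),(-16,20),(16,-20),(16,20))]+[o+[12*np.cos(k),12*np.sin(k),97] for k in A]
def fitmask(c,m,pts,x0,steps):
    S=3;ms=cv2.resize(m.astype(np.uint8),None,fx=S,fy=S,interpolation=cv2.INTER_LINEAR).astype(bool)
    def f0(p):
        k=np.zeros(ms.shape,np.uint8);q=(proj(c,pts(*p))+.5)*S
        cv2.fillConvexPoly(k,cv2.convexHull(q.round().astype(np.int32)),1);k=k.astype(bool);return -(k&ms).sum()/max(1,(k|ms).sum())
    b=minimize(f0,x0,method='Nelder-Mead',options=dict(initial_simplex=np.vstack([x0,np.array(x0)+np.diag(steps)])))
    return b.x.round(1),round(b.fun,3)
def lying(c):
    for q in manip.silhouettes('tipped0',c):
        m=q['pixels'];k=max(cv2.findContours(m.astype(np.uint8),0,1)[0],key=cv2.contourArea)
        b=cv2.minAreaRect(back(c,k[:,0,:],20)[:,:2].astype(np.float32));col=np.median(c['img'][m],0).astype(int)
        x0=[b[0][0]-45,b[0][1],0]
        best=min((fitmask(c,m,bottle,[b[0][0]-48*np.cos(np.radians(a)),b[0][1]-48*np.sin(np.radians(a)),a],[8,8,10]) for a in (-20,0,20)),key=lambda r:r[1])
        print('lying',round(q['conf'],2),np.round(q['rect']),col,'ctr',np.round(b[0]),'->',best)
def standing(c):
    for q in manip.silhouettes('row0',c):
        m=q['pixels'];k=max(cv2.findContours(m.astype(np.uint8),0,1)[0],key=cv2.contourArea)
        x0=back(c,k[:,0,:],50)[:,:2].mean(0);col=np.median(c['img'][m],0).astype(int)
        r=fitmask(c,m,lambda x,y:up(x,y),x0,[8,8]);q_=np.array(r[0])-[629.2,-200.5]
        print('stand',round(q['conf'],2),np.round(q['rect']),col,'->',r,'along/across',(q_@[.350,.937]).round(),(q_@[-.937,.350]).round())
E
python3 - <<'E'
from h import *
s=manip.read_state();print(s['clock'],s['eef_pos'],np.degrees(s['eef_rot'][2]))
c=shot('wrist','w12');lying(c);standing(c);print(rect(c,'rack',12))
t=shot('top');lying(t);standing(t);print(rect(t,'rack',12))
E
```

```text
23.3 [ 540.26091864 -178.78983716  229.93108939] -169.9625913574452
lying 0.9 [139.  45.  71.  92.] [189  60  54] ctr [ 471. -373.] -> (array([ 423.9, -357. ,  -17.2]), np.float64(-0.912))
lying 0.65 [271.  82.  38.  86.] [ 69  92 169] ctr [ 481. -230.] -> (array([ 433.3, -237.9,   10.1]), np.float64(-0.922))
lying 0.61 [359.  67.  46.  88.] [130 122  53] ctr [ 448. -130.] -> (array([ 400.8, -135.1,    4.8]), np.float64(-0.92))
stand 0.74 [217. 200.  56.  52.] [109  70  38] -> (array([ 596.3, -256.5]), np.float64(-0.582)) along/across -64.0 11.0
stand 0.6 [321. 247.  48.  58.] [107 104 101] -> (array([ 651.3, -138.4]), np.float64(-0.848)) along/across 66.0 1.0
{'conf': 0.66, 'c': array([ 627.9, -200.4]), 'size': array([ 71.9, 329. ]), 'yaw': 69.6, 'rect': [175.7, 162.0, 238.5, 143.1]}
lying 0.74 [404. 215.  21.  34.] [178  62  53] ctr [ 470. -371.] -> (array([ 423.9, -356.4,  -16.5]), np.float64(-0.874))
lying 0.5 [358. 216.  14.  19.] [ 58  82 153] ctr [ 489. -232.] -> (array([ 452.8, -235.5,   12.6]), np.float64(-0.467))
stand 0.73 [322. 152.  24.  20.] [95 93 93] -> (array([ 655.4, -135.5]), np.float64(-0.851)) along/across 70.0 -2.0
{'conf': 0.9, 'c': array([666.1, -98.1]), 'size': array([ 71.9, 113.7]), 'yaw': 66.5, 'rect': [299.3, 139.2, 112.7, 58.1]}
```

View pics/w12.png

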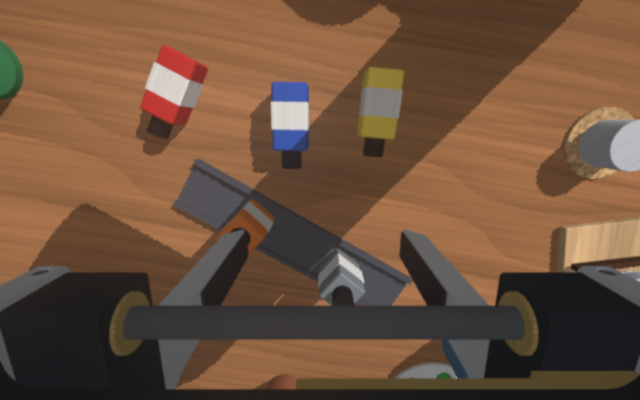

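Lying: red base (424,-357) with yaw -17, blue (433,-238) with yaw 10, yellow (401,-135) with yaw 5. Grey stands at +67 and orange at -67 along the lane, so -134, 0 and +134 are free. Blue goes first, gripped by its cap.

Emit:
{"fn": "send_rows", "kwargs": {"series": [[[0.6,29.6,-39.5,45,0],[0.6,29.6,-39.5,90,0],[0.6,29.6,-39.5,135,0],[0.6,29.6,-39.5,175,0],[0.6,29.6,-39.5,205,0],[0.6,29.6,-39.5,218,0],[0.6,29.6,-39.5,219,0]]], "newtons": 4}}

```text
clock: 24.4
eef_pos: [518.0, -223.5, 10.7]
eef_rot: [3.14, -0.002, -2.966]
wrist_force: [-0.2, 0.6, 0.2]
finger_gap: 56.6
```

Emit:
{"fn": "send_rows", "kwargs": {"series": [[[0,0,0,0,0],[0,0,0,0,0],[0,0,0,0,0],[0,0,0,0,0],[0,0,0,0,0],[0,0,0,0,0],[0,0,0,0,0],[0,0,0,0,0]]], "newtons": 8}}

```text
clock: 25.2
eef_pos: [518.8, -223.9, 12.1]
eef_rot: [-3.141, 0.001, -2.967]
wrist_force: [0.6, 1.3, 5.8]
finger_gap: 23.8
```

Gripped on the cap, gap 23.8 mm. I'll lift, then ease the grip so it swings.

Emit:
{"fn": "send_rows", "kwargs": {"series": [[[0,0,0,-20,0],[0,0,0,-50,0],[0,0,0,-80,0],[0,0,0,-105,0],[0,0,0,-120,0],[0,0,0,-125,0],[0,0,0,-125,0]]], "newtons": 8}}

```text
clock: 25.9
eef_pos: [518.4, -223.8, 136.6]
eef_rot: [-3.141, 0.0, -2.967]
wrist_force: [0.0, 1.1, -1.3]
finger_gap: 23.8
```

Emit:
{"fn": "send_rows", "kwargs": {"series": [[[0,0,0,0,0],[0,0,0,0,0],[0,0,0,0,0],[0,0,0,0,0],[0,0,0,0,0],[0,0,0,0,0],[0,0,0,0,0],[0,0,0,0,0],[0,0,0,0,0],[0,0,0,0,0]]], "newtons": 3}}

```text
clock: 26.9
eef_pos: [518.5, -223.8, 136.7]
eef_rot: [-3.142, 0.0, -2.967]
wrist_force: [0.3, 0.1, -1.4]
finger_gap: 24.3
```

```bash
cat >> h.py <<'E'
def held(c,s_yaw,name='tipped0'):
    "fit hanging bottle: angle th below level (toward tool +x), along offset a and normal offset in tool frame"
    Tt=c['P']@np.linalg.inv(c['T_tool_cam']);out=[]
    def pts(th,ax,az):
        t=np.radians(th);d=np.array([np.cos(t),0,np.sin(t)]);n=np.array([-np.sin(t),0,np.cos(t)]);y=np.array([0,1,0]);o=np.array([ax,0,az])
        P=[o+l*d+s*y+k*n for l in (11,86) for s,k in ((-20,-16),(-20,16),(20,-16),(20,16),(-16,-20),(-16,20),(16,-20),(16,20))]+[o-11*d+12*np.cos(k)*y+12*np.sin(k)*n for k in A]
        return np.array(P)@Tt[:3,:3].T+Tt[:3,3]
    for q in manip.silhouettes(name,c):
        u=q['rect'];
        if abs(u[0]+u[2]/2-320)>60: continue
        r=min((fitmask(c,q['pixels'],pts,[a,0,-9],[10,5,5]) for a in (10,45,80,95)),key=lambda r:r[1]);print('held',q['conf'],np.round(u),r)
E
python3 - <<'E'
from h import *
s=manip.read_state();print(s['clock'],s['eef_pos'],s['wrist_force'],s['moment'],s['finger_gap'])
c=shot('wrist','w13');held(c,0)
for q in manip.silhouettes('tipped0',c): print(q['conf'],q['rect'])
E
```

```text
26.9 [ 518.45610153 -223.80402307  136.68314421] [ 0.30977156  0.05249617 -1.38529174] [-0.0175841  -0.02428829  0.04048826] 24.339283601265997
held 0.67 [282.  87.  82. 194.] (array([ 8.6,  0.6, -3.4]), np.float64(-0.915))
0.89 [127.0, 57.3, 92.2, 119.5]
0.67 [282.4, 87.1, 81.7, 194.1]
0.62 [409.3, 87.4, 71.8, 108.2]
```

View pics/w13.png

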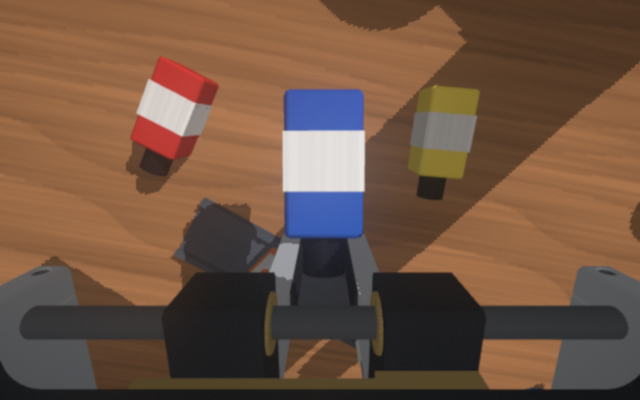

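The bottle hangs nearly level, with blue body spanning rows 90-235: at 3 N the pads still hold it. Quick up and down jerks should make it slip round.

Emit:
{"fn": "send_rows", "kwargs": {"series": [[[0,0,0,-45,0],[0,0,0,-45,0],[0,0,0,0,0],[0,0,0,-45,0],[0,0,0,0,0],[0,0,0,-45,0],[0,0,0,0,0],[0,0,0,-45,0],[0,0,0,-45,0],[0,0,0,-45,0]]], "newtons": 3}}

```text
clock: 28.05
eef_pos: [518.9, -224.0, 182.4]
eef_rot: [-3.14, 0.002, -2.966]
wrist_force: [-0.4, 1.2, -2.2]
finger_gap: 22.7
```

Run:
```python
from h import *
s=manip.read_state();print(s['clock'],s['eef_pos'],s['wrist_force'],s['finger_gap'])
c=shot('wrist','w14');held(c,0)
```

```text
28.05 [ 518.92142264 -223.98707105  182.35769889] [-0.38619609  1.15227474 -2.17117821] 22.657960733219852
held 0.81 [294. 208.  57.  90.] (array([ 71.9, -68.7,  89.5]), np.float64(-0.801))
```

```bash
cat >> h.py <<'E'
def heldpts(c,th,ax,az):
    Tt=c['P']@np.linalg.inv(c['T_tool_cam']);t=np.radians(th);d=np.array([np.cos(t),0,np.sin(t)]);n=np.array([-np.sin(t),0,np.cos(t)]);y=np.array([0,1,0]);o=np.array([ax,0,az])
    P=[o+l*d+s*y+k*n for l in (11,86) for s,k in ((-20,-16),(-20,16),(20,-16),(20,16),(-16,-20),(-16,20),(16,-20),(16,20))]+[o-11*d+12*np.cos(k)*y+12*np.sin(k)*n for k in A]
    return np.array(P)@Tt[:3,:3].T+Tt[:3,3]
E
python3 - <<'E'
from h import *
c=shot('wrist')
for az in (-8,0):
  for th in (60,75,90,100):
    q=proj(c,heldpts(c,th,0,az));b=q[:16];print(az,th,q.min(0).round(),q.max(0).round(),'body',b.min(0).round(),b.max(0).round())
cv2.imwrite('pics/c15.png',cv2.resize(c['img'][180:320,250:400],None,fx=4,fy=4,interpolation=cv2.INTER_CUBIC)[:,:,::-1])
E
```

```text
-8 60 [289. 140.] [361. 283.] body [289. 140.] [361. 259.]
-8 75 [290. 164.] [360. 285.] body [290. 164.] [360. 269.]
-8 90 [291. 189.] [359. 284.] body [291. 189.] [359. 277.]
-8 100 [292. 206.] [358. 283.] body [292. 206.] [358. 283.]
0 60 [291. 139.] [360. 277.] body [291. 139.] [360. 254.]
0 75 [291. 162.] [359. 278.] body [291. 162.] [359. 263.]
0 90 [292. 187.] [358. 277.] body [292. 187.] [358. 271.]
0 100 [293. 203.] [357. 276.] body [293. 203.] [357. 276.]
```

View pics/c15.png

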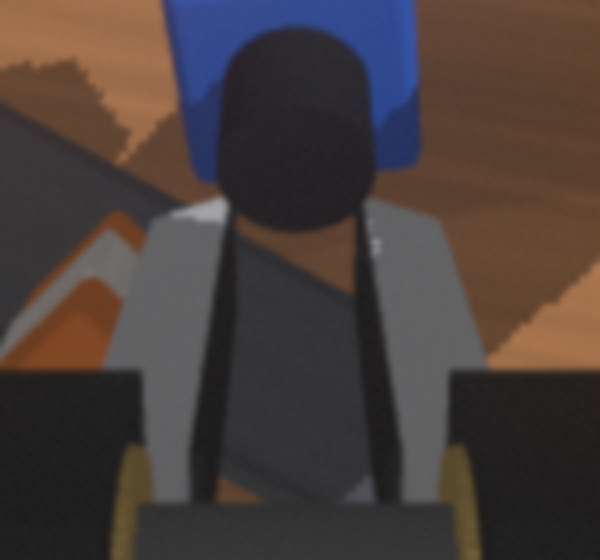

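Run:
```python
from h import *
for i in range(3):
    s=manip.read_state();c=shot('wrist','w16_%d'%i)
    print(s['clock'],s['eef_pos'][2],s['wrist_force'],s['finger_gap'])
    for q in manip.silhouettes('tipped0',c): print(round(q['conf'],2),np.round(q['rect']))
    m=cv2.inRange(cv2.cvtColor(c['img'],cv2.COLOR_RGB2HSV),(105,90,50),(130,255,255));print('blue bbox',cv2.boundingRect(m))
```

```text
28.2 181.08485171385848 [-0.78765092  0.92277903  0.53492767] 11.586636243302863
0.88 [155.  68.  79. 100.]
0.66 [294.  72.  59. 131.]
0.64 [399.  94.  60.  97.]
0.26 [628. 155.  10.  53.]
blue bbox (294, 74, 262, 316)
28.3 181.22566056277628 [ 0.32082742 -0.5731062   0.06674606] 1.7388700137314064
0.97 [397.  91.  60.  96.]
0.6 [298.  14.  56. 114.]
0.59 [156.  69.  74. 101.]
blue bbox (299, 13, 257, 377)
28.4 181.38935885131795 [-0.81379426  0.32862327 -0.35311685] 0.48807746680636266
0.79 [290.   0.  83. 109.]
0.75 [155.  68.  78. 101.]
0.58 [398.  92.  62.  96.]
blue bbox (290, 1, 266, 389)
```

The bottle slipped out of the jaws. I'll open, let it settle, and find it.

Emit:
{"fn": "send_rows", "kwargs": {"series": [[[0.6,0,0,-40,0],[0.6,0,0,-60,0],[0.6,0,0,-60,0],[0.6,0,0,-60,0],[0.6,0,0,-60,0],[0.6,0,0,-60,0],[0.6,0,0,-60,0],[0.6,0,0,-60,0],[0.6,0,0,-60,0],[0.6,0,0,-60,0]]]}}

```text
clock: 29.5
eef_pos: [518.4, -223.8, 241.6]
eef_rot: [3.142, -0.0, -2.966]
wrist_force: [0.1, -0.8, -0.1]
finger_gap: 56.3
```

Run:
```python
from h import *
s=manip.read_state();print(s['clock'],s['eef_pos'])
c=shot('wrist','w17');lying(c)
t=shot('top','t17');lying(t)
cv2.imwrite('pics/m17.png',cv2.resize(np.hstack([c['img'],cv2.resize(t['img'][120:340,220:572],(640,400))]),(800,250),interpolation=cv2.INTER_AREA)[:,:,::-1])
```

```text
29.5 [ 518.44513604 -223.80787042  241.59583269]
lying 0.93 [387.  97.  49.  82.] [135 124  54] ctr [ 448. -131.] -> (array([ 400.8, -135.4,    4.7]), np.float64(-0.894))
lying 0.92 [182.  75.  66.  86.] [200  66  58] ctr [ 472. -373.] -> (array([ 424.1, -357. ,  -17.7]), np.float64(-0.92))
lying 0.76 [300.  22.  64.  92.] [ 68  95 176] ctr [ 387. -236.] -> (array([ 355.8, -270.3,   46.3]), np.float64(-0.925))
lying 0.27 [273. 217.  33.  58.] [112  68  39] ctr [ 618. -253.] -> (array([ 5.828e+02, -2.538e+02,  1.000e-01]), np.float64(-0.551))
lying 0.65 [323. 221.  15.  34.] [120 114  54] ctr [ 447. -131.] -> (array([ 399.8, -133. ,    2.7]), np.float64(-0.757))
lying 0.5 [417. 229.  10.  20.] [159 115 102] ctr [ 449. -386.] -> (array([ 409.5, -368.7,  -20.3]), np.float64(-0.138))
```

View pics/m17.png

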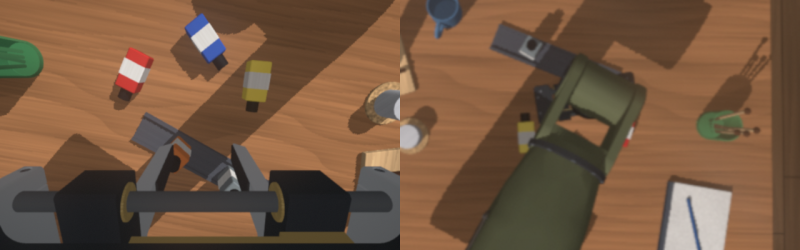

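Blue landed flat at base (356,-270) with yaw 46. I'll do yellow first, with a gentler shake and staying low.

Run:
```python
from h import *
print(go([487,-127.9,120],184.8))
```

```text
[ 14.3  99.9 121.7   5.2]
```

Emit:
{"fn": "send_rows", "kwargs": {"series": [[[0.6,14.3,99.9,40,5.2],[0.6,14.3,99.9,80,5.2],[0.6,14.3,99.9,121.7,5.2],[0.6,14.3,99.9,165,5.2],[0.6,14.3,99.9,200,5.2],[0.6,14.3,99.9,222,5.2],[0.6,14.3,99.9,230.5,5.2],[0.6,14.3,99.9,230.5,5.2]]], "newtons": 4}}

```text
clock: 30.5
eef_pos: [486.9, -128.0, 10.9]
eef_rot: [3.141, -0.001, -3.057]
wrist_force: [-0.7, -0.0, 0.8]
finger_gap: 56.4
```

Emit:
{"fn": "send_rows", "kwargs": {"series": [[[0,0,0,0,0],[0,0,0,0,0],[0,0,0,0,0],[0,0,0,0,0],[0,0,0,0,0],[0,0,0,0,0],[0,0,0,-10,0],[0,0,0,-35,0],[0,0,0,-60,0],[0,0,0,-75,0]]], "newtons": 4}}

```text
clock: 31.5
eef_pos: [487.3, -128.1, 88.3]
eef_rot: [-3.141, 0.001, -3.057]
wrist_force: [-0.7, -0.4, -1.5]
finger_gap: 23.8
```

```bash
cat >> h.py <<'E'
def tilt(name='tipped0',sg=1):
    "hanging angle of held bottle; sg=+1: base towards tool +x. params th(deg, 90=hanging upright), ax, az"
    s=manip.read_state();c=shot('wrist');Tt=c['P']@np.linalg.inv(c['T_tool_cam'])
    print('t',round(s['clock'],2),s['eef_pos'].round(1),'yaw',np.degrees(s['eef_rot'][2]).round(1),'F',s['wrist_force'].round(1),'gap',round(float(s['finger_gap']),1))
    M=np.diag([sg,1,1])
    def pts(th,ax,az):
        q=np.clip([ax,az],[-14,-16],[14,6]);T=np.linalg.inv(Tt);P=heldpts(c,th,*q);L=(P-Tt[:3,3])@Tt[:3,:3];L[:,0]*=sg;return L@Tt[:3,:3].T+Tt[:3,3]
    L=[q for q in manip.silhouettes(name,c)+manip.silhouettes('row0',c) if abs(q['rect'][0]+q['rect'][2]/2-320)<50]
    for q in L[:3]:
        r=min((fitmask(c,q['pixels'],pts,[a,0,-8],[10,4,4]) for a in (5,35,65,90)),key=lambda r:r[1]);print(' held',round(q['conf'],2),np.round(q['rect']),r)
    return c
E
python3 - <<'E'
from h import *
tilt()
E
```

```text
t 31.5 [ 487.3 -128.1   88.3] yaw -175.2 F [-0.7 -0.4 -1.5] gap 23.8
 held 0.73 [285.  91.  78. 180.] (array([19.9,  1.8, -3.3]), np.float64(-0.905))
```

Emit:
{"fn": "send_rows", "kwargs": {"series": [[[0,0,0,-10,0],[0,0,0,0,0],[0,0,0,-10,0],[0,0,0,0,0],[0,0,0,-10,0],[0,0,0,-10,0]]], "newtons": 4}}

```text
clock: 32.25
eef_pos: [487.3, -128.0, 97.0]
eef_rot: [-3.141, 0.001, -3.057]
wrist_force: [0.7, -0.6, -1.0]
finger_gap: 23.6
```

Run:
```python
from h import *
tilt()
```

```text
t 32.25 [ 487.3 -128.    97. ] yaw -175.2 F [ 0.7 -0.6 -1. ] gap 23.6
 held 0.75 [287. 117.  75. 150.] (array([50.3,  6.7, -3.7]), np.float64(-0.919))
 held 0.88 [285. 347.  45.  31.] (array([ 5.,  0., -8.]), np.float64(0.0))
```

Emit:
{"fn": "send_rows", "kwargs": {"series": [[[0,20,0,0,0],[0,38,0,0,0],[0,53,0,0,0],[0,65,0,0,0],[0,74,0,0,0],[0,80,0,0,0],[0,83,0,0,0],[0,84,0,0,0]]], "newtons": 4}}

```text
clock: 33.2
eef_pos: [403.3, -135.1, 96.2]
eef_rot: [-3.142, 0.0, -3.057]
wrist_force: [0.3, -0.1, -1.5]
finger_gap: 23.9
```

Run:
```python
from h import *
tilt()
```

```text
t 33.2 [ 403.3 -135.1   96.2] yaw -175.2 F [ 0.3 -0.1 -1.5] gap 23.9
 held 0.86 [289. 129.  73. 138.] (array([57.1,  7.6, -2. ]), np.float64(-0.909))
```

Emit:
{"fn": "send_rows", "kwargs": {"series": [[[0,0,0,-8,0],[0,0,0,0,0],[0,0,0,-8,0],[0,0,0,0,0],[0,0,0,-8,0],[0,0,0,-8,0]]], "newtons": 3}}

```text
clock: 33.95
eef_pos: [403.6, -135.1, 104.9]
eef_rot: [-3.141, 0.001, -3.057]
wrist_force: [-0.7, 0.4, -0.7]
finger_gap: 23.6
```

Run:
```python
from h import *
tilt()
```

```text
t 33.95 [ 403.6 -135.1  104.9] yaw -175.2 F [-0.7  0.4 -0.7] gap 23.6
 held 0.95 [290. 172.  68.  96.] (array([83.3,  5.3,  3.7]), np.float64(-0.847))
```

Emit:
{"fn": "send_rows", "kwargs": {"series": [[[0,0,0,4,0],[0,0,0,8,0],[0,0,0,10,0],[0,0,0,12,0],[0,0,0,13,0],[0,0,0,14,0],[0,0,0,14,0]]], "newtons": 3}}

```text
clock: 34.8
eef_pos: [403.3, -135.0, 90.1]
eef_rot: [3.142, -0.0, -3.057]
wrist_force: [-0.6, 0.1, -1.1]
finger_gap: 23.9
```

Run:
```python
from h import *
tilt()
```

```text
t 34.8 [ 403.3 -135.    90.1] yaw -175.2 F [-0.6  0.1 -1.1] gap 23.9
 held 0.81 [292. 171.  66.  97.] (array([82.2,  3.6, 18.1]), np.float64(-0.858))
```

Emit:
{"fn": "send_rows", "kwargs": {"series": [[[0,0,0,1.5,0],[0,0,0,3,0],[0,0,0,4.5,0],[0,0,0,6,0],[0,0,0,6,0]]], "newtons": 3}}

```text
clock: 35.45
eef_pos: [403.6, -135.2, 84.5]
eef_rot: [-3.141, 0.001, -3.057]
wrist_force: [-1.6, 0.4, 5.0]
finger_gap: 23.7
```

Run:
```python
from h import *
tilt()
```

```text
t 35.45 [ 403.6 -135.2   84.5] yaw -175.2 F [-1.6  0.4  5. ] gap 23.7
```

Emit:
{"fn": "send_rows", "kwargs": {"series": [[[0.4,0,0,0,0],[0.4,0,0,0,0],[0.4,0,0,0,0],[0.4,0,0,0,0]]]}}

```text
clock: 36.0
eef_pos: [403.2, -135.0, 84.1]
eef_rot: [3.142, -0.0, -3.057]
wrist_force: [-0.6, -0.7, 0.0]
finger_gap: 37.6
```

Run:
```python
from h import *
s=manip.read_state();c=shot('wrist')
for n in ('tipped1','row0'):
  for q in manip.silhouettes(n,c): 
    print(n,round(q['conf'],2),np.round(q['rect']),np.median(c['img'][q['pixels']],0), end=' ')
    if abs(q['rect'][0]+q['rect'][2]/2-320)<60: print(fitmask(c,q['pixels'],lambda x,y,a:up(x,y,a,0),[400,-135,5],[8,8,10]))
    else: print()
P=proj(c,up(402,-135,5,0));print(P.min(0),P.max(0))
m=cv2.inRange(cv2.cvtColor(c['img'],cv2.COLOR_RGB2HSV),(22,110,40),(34,255,255));print(cv2.boundingRect(m))
cv2.imwrite('pics/w20.png',c['img'][:,:,::-1])
```

```text
tipped1 0.83 [292. 168.  64.  83.] [137. 120.  53.] (array([ 385.8, -137.5,    4. ]), np.float64(-0.94))
tipped1 0.7 [122. 127. 129. 118.] [ 70.  97. 181.] 
[291.96715095 185.52827785] [358.06331712 276.1035611 ]
(291, 168, 66, 79)
```

Emit:
{"fn": "send_rows", "kwargs": {"series": [[[0.4,0,0,0,0],[0.4,0,0,0,0],[0.4,0,0,0,0]]]}}

```text
clock: 36.45
eef_pos: [403.3, -135.0, 84.2]
eef_rot: [3.142, -0.0, -3.057]
wrist_force: [-0.4, 0.4, -0.1]
finger_gap: 37.6
```

Run:
```python
from h import *
c=shot('wrist')
for q in manip.silhouettes('tipped1',c):
    if abs(q['rect'][0]+q['rect'][2]/2-320)<60: print(np.round(q['rect']),fitmask(c,q['pixels'],lambda x,y,a:up(x,y,a,0),[400,-135,5],[8,8,10]))
# cap location: dark blob inside
g=cv2.cvtColor(c['img'],7)
m=((g[150:275,285:365]<45)*255).astype(np.uint8)
n,l,st,ce=cv2.connectedComponentsWithStats(m)
for i in range(1,n):
    if st[i,4]>150:
        uv=[ce[i][0]+285,ce[i][1]+150];print('dark',st[i],back(c,uv,90))
t=shot('top');
for q in manip.silhouettes('tipped1',t): print('top',round(q['conf'],2),np.round(q['rect']),np.median(t['img'][q['pixels']],0),fitmask(t,q['pixels'],lambda x,y,a:up(x,y,a,0),[395,-135,5],[8,8,10]))
```

```text
[291. 169.  67.  81.] (array([ 385.6, -137.3,    4.9]), np.float64(-0.946))
dark [  19   53   41   46 1020] [[ 389.53307773 -135.0668755    90.        ]]
dark [ 70  84  10  41 246] [[ 404.51085603 -115.1550559    90.        ]]
top 0.76 [404. 214.  21.  35.] [179.  61.  52.] (array([ 395., -135.,    5.]), np.float64(0.0))
top 0.65 [371. 257.  16.  18.] [ 88.   87.5 154. ] (array([ 395., -135.,    5.]), np.float64(0.0))
top 0.42 [171. 135.  62.  74.] [171. 137. 102.] (array([ 395., -135.,    5.]), np.float64(0.0))
top 0.39 [218. 229.  26.  22.] [186. 181. 183.] (array([ 395., -135.,    5.]), np.float64(0.0))
```

Yellow is standing on the desk at (386,-137): two fits agree with IoU 0.94, and it isn't moving. I'll regrip it firmly by the body.

Emit:
{"fn": "send_rows", "kwargs": {"series": [[[0.6,0,0,-15,0],[0.6,0,0,-25,0],[0.6,17.6,-1,-25,0],[0.6,17.6,-1,-20,0],[0.6,17.6,-1,5,0],[0.6,17.6,-1,28,0],[0.6,17.6,-1,28,0],[0.3,17.6,-1,28,0],[0,17.6,-1,28,0],[0,17.6,-1,28,0]]], "newtons": 15}}

```text
clock: 37.65
eef_pos: [386.4, -137.7, 57.0]
eef_rot: [-3.141, 0.001, -3.057]
wrist_force: [-0.2, -0.6, 1.8]
finger_gap: 40.0
```

Emit:
{"fn": "send_rows", "kwargs": {"series": [[[0,0,0,0,0],[0,0,0,0,0],[0,0,0,-20,0],[0,0,0,-60,0],[0,0,0,-75,0],[0,0,0,-75,0]]], "newtons": 15}}

```text
clock: 38.25
eef_pos: [386.7, -137.9, 133.1]
eef_rot: [-3.14, 0.003, -3.057]
wrist_force: [-0.3, -0.6, -2.2]
finger_gap: 40.1
```

Run:
```python
from h import *
s=manip.read_state();print(s['eef_pos'],s['wrist_force'],s['finger_gap'],np.degrees(s['eef_rot'][2]),go([675.3,-74.9,s['eef_pos'][2]],159.6))
```

```text
[ 386.6537283  -137.86857869  133.05472888] [-0.34958576 -0.57655238 -2.22843053] 40.12131101843059 -175.1661014465613 [-292.9   38.4   -0.    25.2]
```

Emit:
{"fn": "send_rows", "kwargs": {"series": [[[0,-15,2,-15,2],[0,-45,6,-30,6],[0,-80,10,-35,10],[0,-120,16,-35,14],[0,-160,21,-35,18],[0,-200,26,-35,22],[0,-235,31,-35,25.2],[0,-265,35,-35,25.2],[0,-285,37.5,-35,25.2],[0,-292.9,38.4,-35,25.2]]]}}

```text
clock: 39.25
eef_pos: [675.1, -74.0, 163.5]
eef_rot: [-3.141, -0.003, 2.787]
wrist_force: [0.5, 0.1, -1.8]
finger_gap: 39.9
```

Run:
```python
from h import *
s=manip.read_state();print(s['eef_pos'],s['wrist_force'],s['finger_gap'],np.degrees(s['eef_rot'][2]))
c=shot('wrist')
r=manip.silhouettes('rack',c)
for z,n in ((12,'rack'),): print(rect(c,n,z))
standing(c)
t=shot('top');print(rect(t,'rack',12))
```

```text
[675.06498668 -73.95741028 163.53434468] [ 0.52738917  0.12922849 -1.82310454] 39.9077734435021 159.6676206004217
{'conf': 0.76, 'c': array([ 629.3, -199.7]), 'size': array([ 69.8, 329.5]), 'yaw': 69.3, 'rect': [39.2, 163.7, 317.8, 62.1]}
stand 0.94 [ 55. 170. 105.  63.] [115  98  56] -> (array([ 605.9, -261.4]), np.float64(-0.88)) along/across -65.0 1.0
{'conf': 0.89, 'c': array([ 612.5, -243.6]), 'size': array([ 68.6, 227.2]), 'yaw': 69.4, 'rect': [330.2, 156.3, 81.5, 45.1]}
```

Emit:
{"fn": "send_rows", "kwargs": {"series": [[[0,0,0,25,0],[0,0,0,55,0],[0,0,0,80,0],[0,0,0,95,0],[0,0,0,101,0],[0,0,0,103,0],[0,0,0,103,0]]]}}

```text
clock: 40.25
eef_pos: [674.8, -74.7, 64.2]
eef_rot: [3.141, 0.001, 2.786]
wrist_force: [0.1, 0.3, -1.4]
finger_gap: 40.1
```

Emit:
{"fn": "send_rows", "kwargs": {"series": [[[0,0,0,1.5,0],[0,0,0,3,0],[0,0,0,4,0],[0,0,0,4,0],[0.5,0,0,3.5,0],[0.5,0,0,3.5,0],[0.52,0,0,3.5,0]]]}}

```text
clock: 40.95
eef_pos: [674.4, -74.6, 59.7]
eef_rot: [-3.141, 0.0, 2.786]
wrist_force: [0.4, 0.5, 0.3]
finger_gap: 48.5
```

Emit:
{"fn": "send_rows", "kwargs": {"series": [[[0.52,0,0,-30,0],[0.6,0,0,-70,0],[0.6,0,0,-110,0],[0.6,0,0,-130,0],[0.6,0,0,-130,0]]]}}

```text
clock: 41.45
eef_pos: [675.5, -74.8, 193.2]
eef_rot: [3.141, 0.005, 2.786]
wrist_force: [0.5, -0.1, 0.2]
finger_gap: 56.5
```

Run:
```python
from h import *
s=manip.read_state();print(s['clock'],s['eef_pos'],s['wrist_force'],s['finger_gap'])
c=shot('wrist','w22');standing(c);lying(c)
d=shot('side','s22')
for q in manip.silhouettes('row0',d): print(round(q['conf'],2),np.round(q['rect']),np.median(d['img'][q['pixels']],0),fitmask(d,q['pixels'],lambda x,y:up(x,y),back(d,[[q['rect'][0]+q['rect'][2]/2,q['rect'][1]+q['rect'][3]/2]],50)[0,:2],[8,8]))
```

```text
41.45 [675.45700202 -74.79232588 193.2116775 ] [ 0.53747084 -0.14976065  0.23484855] 56.46672617732665
stand 0.98 [229. 170.  52.  50.] [68 68 66] -> (array([ 651.1, -141.9]), np.float64(-0.811)) along/across 63.0 -0.0
stand 0.68 [ 81. 165.  90.  59.] [108  90  53] -> (array([ 606.2, -260.9]), np.float64(-0.872)) along/across -65.0 0.0
stand 0.22 [ 0. 57. 35. 96.] [114  32  28] -> (array([ 476.5, -369.5]), np.float64(-0.519)) along/across -212.0 84.0
lying 0.78 [ 0. 55. 36. 99.] [114  32  28] ctr [ 483. -350.] -> (array([ 425.1, -351.6,  -21.4]), np.float64(-0.88))
lying 0.75 [274. 164.  53.  51.] [137 119  57] ctr [ 668. -103.] -> (array([669.5, -65.1, -96.4]), np.float64(-0.578))
lying 0.63 [81.  1. 37.  6.] [26 36 65] ctr [ 427. -217.] -> (array([ 351.7, -267.7,   43. ]), np.float64(-0.783))
0.94 [292. 163.  20.  32.] [101.  100.5  95. ] (array([ 656.4, -140.5]), np.float64(-0.752))
```

Run:
```python
from h import *
print(go([506.5,-382.5,160],162.6))
```

```text
[  49.7 -347.    27.8   -3. ]
```

Emit:
{"fn": "send_rows", "kwargs": {"series": [[[0.6,49.7,-347,0,-3],[0.6,49.7,-347,0,-3],[0.6,49.7,-347,0,-3],[0.6,49.7,-347,0,-3],[0.6,49.7,-347,0,-3],[0.6,49.7,-347,20,-3],[0.6,49.7,-347,25,-3],[0.6,49.7,-347,25,-3],[0.6,49.7,-347,25,-3]]]}}

```text
clock: 42.6
eef_pos: [506.1, -383.1, 163.2]
eef_rot: [3.141, -0.002, 2.836]
wrist_force: [0.6, 0.5, -0.1]
finger_gap: 56.7
```

Run:
```python
from h import *
s=manip.read_state();print(s['clock'],s['eef_pos'])
c=shot('wrist');lying(c)
t=shot('top')
for q in manip.silhouettes('row0',t)+manip.silhouettes('tipped0',t): print(round(q['conf'],2),np.round(q['rect']),np.median(t['img'][q['pixels']],0))
s=manip.read_state()
for y in (-18,): 
  p=np.array([424,-357])+86*np.array([np.cos(np.radians(y)),np.sin(np.radians(y))]);print(p,go([*p,11],180+y))
```

```text
42.6 [ 506.14929153 -383.13801534  163.23944552]
lying 0.96 [303. 107.  46.  99.] [197  66  58] ctr [ 471. -371.] -> (array([ 424.1, -356.6,  -17.2]), np.float64(-0.915))
lying 0.73 [382.   0. 112.  65.] [ 64  88 160] ctr [ 389. -233.] -> (array([ 356. , -271.5,   47.4]), np.float64(-0.922))
lying 0.67 [598. 231.  42.  22.] [108 100  95] ctr [650. -92.] -> (array([ 680.6,   -3.1, -110.6]), np.float64(-0.395))
0.67 [324. 153.  21.  20.] [104. 103. 102.]
0.64 [371. 171.  21.  22.] [104.  68.  41.]
0.75 [406. 218.  15.  29.] [172.  59.  53.]
0.75 [354. 247.  32.  30.] [ 75.  88. 163.]
0.66 [310. 148.  21.  23.] [169. 149.  79.]
0.66 [172. 139.  20.  14.] [145.  69.  55.]
[ 505.7908604  -383.57546152] [  1.4  -2.7 153.9   0.7]
```

Emit:
{"fn": "send_rows", "kwargs": {"series": [[[0.6,0,0.5,45,0],[0.6,0,0.5,90,0],[0.6,0,0.5,125,0],[0.6,0,0.5,148,0],[0.6,0,0.5,153,0],[0.6,0,0.5,153,0],[0,0,0.5,153,0],[0,0,0.5,153,0],[0,0,0.5,153,0],[0,0,0.5,153,0]]], "newtons": 4}}

```text
clock: 43.85
eef_pos: [507.4, -382.2, 12.3]
eef_rot: [-3.141, 0.001, 2.838]
wrist_force: [-0.1, -0.5, 0.0]
finger_gap: 27.9
```

Emit:
{"fn": "send_rows", "kwargs": {"series": [[[0,0,0,0,0],[0,0,0,0,0],[0,0,0,0,0],[0,0,0,-10,0],[0,0,0,-35,0],[0,0,0,-60,0],[0,0,0,-80,0],[0,0,0,-85,0]]], "newtons": 3.5}}

```text
clock: 44.65
eef_pos: [507.8, -382.6, 99.4]
eef_rot: [-3.14, 0.003, 2.838]
wrist_force: [-0.0, -0.0, -1.9]
finger_gap: 23.9
```

Run:
```python
from h import *
tilt()
```

```text
t 44.65 [ 507.8 -382.6   99.4] yaw 162.6 F [-0.  -0.  -1.9] gap 23.9
 held 0.89 [281.  89.  85. 182.] (array([21.2,  1.7, -3. ]), np.float64(-0.908))
```

Tilted 21°. A small shake next, in short bursts with checks.

Emit:
{"fn": "send_rows", "kwargs": {"series": [[[0,0,0,-8,0],[0,0,0,0,0],[0,0,0,-8,0],[0,0,0,0,0],[0,0,0,-8,0],[0,0,0,-8,0]]], "newtons": 4}}

```text
clock: 45.4
eef_pos: [507.5, -382.3, 105.5]
eef_rot: [-3.141, 0.001, 2.838]
wrist_force: [0.4, 0.5, -1.0]
finger_gap: 23.9
```

Run:
```python
from h import *
tilt()
```

```text
t 45.4 [ 507.5 -382.3  105.5] yaw 162.6 F [ 0.4  0.5 -1. ] gap 23.9
 held 0.6 [283.  90.  82. 179.] (array([31.8,  5.7, -7.3]), np.float64(-0.917))
```

Emit:
{"fn": "send_rows", "kwargs": {"series": [[[0,0,0,-8,0],[0,0,0,0,0],[0,0,0,-8,0],[0,0,0,0,0],[0,0,0,-8,0],[0,0,0,-8,0]]], "newtons": 3}}

```text
clock: 46.15
eef_pos: [507.5, -382.3, 113.6]
eef_rot: [-3.141, 0.001, 2.838]
wrist_force: [0.7, -0.4, -1.7]
finger_gap: 23.5
```

Run:
```python
from h import *
tilt()
```

```text
t 46.15 [ 507.5 -382.3  113.6] yaw 162.6 F [ 0.7 -0.4 -1.7] gap 23.5
 held 0.95 [287. 135.  73. 133.] (array([63.4,  6.3, -1. ]), np.float64(-0.908))
```

Emit:
{"fn": "send_rows", "kwargs": {"series": [[[0,0,0,-6,0],[0,0,0,0,0],[0,0,0,-6,0],[0,0,0,-6,0]]], "newtons": 3}}

```text
clock: 46.7
eef_pos: [507.4, -382.2, 119.3]
eef_rot: [-3.141, 0.001, 2.838]
wrist_force: [0.1, -1.0, -2.1]
finger_gap: 24.0
```

Run:
```python
from h import *
tilt()
```

```text
t 46.7 [ 507.4 -382.2  119.3] yaw 162.6 F [ 0.1 -1.  -2.1] gap 24.0
 held 0.62 [289. 158.  71. 111.] (array([76. ,  5.3,  1. ]), np.float64(-0.884))
```

Emit:
{"fn": "send_rows", "kwargs": {"series": [[[0,0,0,-6,0],[0,0,0,0,0],[0,0,0,-6,0],[0,0,0,0,0],[0,0,0,0,0]]], "newtons": 3}}

```text
clock: 47.35
eef_pos: [507.0, -381.9, 117.8]
eef_rot: [3.141, -0.001, 2.838]
wrist_force: [-0.0, 0.1, -0.9]
finger_gap: 23.7
```

Run:
```python
from h import *
tilt()
```

```text
t 47.35 [ 507.  -381.9  117.8] yaw 162.6 F [-0.   0.1 -0.9] gap 23.7
```

Run:
```python
from h import *
c=shot('wrist')
for n in ('tipped0','row0'):
  for q in manip.silhouettes(n,c): print(n,round(q['conf'],2),np.round(q['rect']),np.median(c['img'][q['pixels']],0))
h=cv2.cvtColor(c['img'],cv2.COLOR_RGB2HSV);m=cv2.inRange(h,(0,130,90),(7,255,255))|cv2.inRange(h,(174,130,90),(180,255,255));n,l,st,ce=cv2.connectedComponentsWithStats(m);print([list(x) for x in st[1:] if x[4]>80])
tilt()
```

```text
tipped0 0.85 [290. 159.  69. 109.] [168.  55.  49.]
tipped0 0.63 [392.   0. 135.  55.] [53. 80. 96.]
row0 0.94 [586. 248.  54.  32.] [97. 95. 93.]
row0 0.8 [446. 237.  97.  68.] [102.  62.  30.]
[[np.int32(298), np.int32(159), np.int32(52), np.int32(7), np.int32(350)], [np.int32(290), np.int32(185), np.int32(68), np.int32(47), np.int32(2441)]]
t 47.65 [ 507.2 -382.1  118.7] yaw 162.6 F [ 0.7  0.5 -0.4] gap 24.4
 held 0.7 [288. 159.  72. 107.] (array([76.2,  4. ,  4.1]), np.float64(-0.887))
```

Emit:
{"fn": "send_rows", "kwargs": {"series": [[[0,0,0,8,0],[0,0,0,16,0],[0,0,0,22,0],[0,0,0,24,0],[0,0,0,26,0],[0,0,0,26,0]]], "newtons": 3}}

```text
clock: 48.4
eef_pos: [507.2, -382.1, 92.5]
eef_rot: [3.142, -0.0, 2.838]
wrist_force: [0.2, 0.9, -1.4]
finger_gap: 23.7
```

Run:
```python
from h import *
tilt()
```

```text
t 48.4 [ 507.2 -382.1   92.5] yaw 162.6 F [ 0.2  0.9 -1.4] gap 23.7
 held 0.8 [290. 159.  70. 110.] (array([78. ,  6.8, -2.1]), np.float64(-0.88))
```

Still hanging at 78°. I'll lower in small steps to contact.

Emit:
{"fn": "send_rows", "kwargs": {"series": [[[0,0,0,1.5,0],[0,0,0,3,0],[0,0,0,4.5,0],[0,0,0,4.5,0]]]}}

```text
clock: 48.95
eef_pos: [507.1, -382.0, 87.9]
eef_rot: [3.141, -0.0, 2.838]
wrist_force: [0.7, -0.6, -0.7]
finger_gap: 24.0
```

Emit:
{"fn": "send_rows", "kwargs": {"series": [[[0,0,0,1,0],[0,0,0,2,0],[0,0,0,2,0]]]}}

```text
clock: 49.25
eef_pos: [507.2, -382.0, 86.0]
eef_rot: [3.142, -0.0, 2.838]
wrist_force: [-0.2, 0.2, -0.6]
finger_gap: 24.2
```

Emit:
{"fn": "send_rows", "kwargs": {"series": [[[0,3,0,1,0],[0,6,0,2,0],[0,9,0,2.5,0],[0,12,0,3,0],[0,15,0,3.5,0],[0,17,0,4,0],[0,17,0,4,0]]], "newtons": 3}}

```text
clock: 49.95
eef_pos: [491.1, -377.1, 83.4]
eef_rot: [-3.141, 0.002, 2.838]
wrist_force: [-1.1, 1.3, 8.1]
finger_gap: 23.7
```

Run:
```python
from h import *
tilt()
```

```text
t 49.95 [ 491.1 -377.1   83.4] yaw 162.6 F [-1.1  1.3  8.1] gap 23.7
 held 0.74 [289. 178.  70.  85.] (array([88.6,  6.2, 15.6]), np.float64(-0.843))
```

Now about upright (88.6°), with the desk pushing back 8 N. I'll open and check that it stands.

Emit:
{"fn": "send_rows", "kwargs": {"series": [[[0.4,0,0,-1,0],[0.4,0,0,-1,0],[0.4,0,0,-1,0],[0.4,0,0,-1,0],[0.4,0,0,-1,0],[0.4,0,0,-1,0]]]}}

```text
clock: 50.7
eef_pos: [491.0, -377.1, 83.3]
eef_rot: [-3.141, 0.0, 2.838]
wrist_force: [-0.7, -0.0, 4.4]
finger_gap: 37.3
```

```bash
cat >> h.py <<'E'
def stood(z=0,yaw=0,at=None):
    s=manip.read_state();c=shot('wrist');p=s['eef_pos'] if at is None else at;print('t',round(s['clock'],2),s['eef_pos'].round(1),s['finger_gap'].round(1))
    for n in ('tipped0','row0'):
      for q in manip.silhouettes(n,c):
        k=q['rect']
        if (at is None and abs(k[0]+k[2]/2-320)<60) or (at is not None and np.hypot(*(proj(c,[[*at,50]])[0]-[k[0]+k[2]/2,k[1]+k[3]/2]))<40): print(' stood',n,round(q['conf'],2),np.round(k),fitmask(c,q['pixels'],lambda x,y,a:up(x,y,a,z),[p[0],p[1],yaw],[8,8,8]))
    return c
E
python3 - <<'E'
from h import *
stood(0,-17)
c=stood(0,-17)
g=cv2.cvtColor(c['img'],7);m=((g[150:275,285:365]<45)*255).astype(np.uint8);n,l,st,ce=cv2.connectedComponentsWithStats(m)
for i in range(1,n):
    if st[i,4]>150: print('dark',st[i],back(c,[ce[i][0]+285,ce[i][1]+150],90))
E
```

```text
Traceback (most recent call last):
  File "h.py", line 121, in stood
    s=manip.read_state();c=shot('wrist');p=s['eef_pos'] if at is None else at;print('t',round(s['clock'],2),s['eef_pos'].round(1),s['finger_gap'].round(1))
                                                                                                                                  ^^^^^^^^^^^^^^^^^^^^^
AttributeError: 'float' object has no attribute 'round'
```

Emit:
{"fn": "send_rows", "kwargs": {"series": [[[0.4,0,0,-4,0],[0.5,0,0,-10,0],[0.6,0,0,-20,0],[0.6,0,0,-20,0]]]}}

```text
clock: 51.15
eef_pos: [491.5, -377.4, 104.9]
eef_rot: [-3.141, 0.002, 2.838]
wrist_force: [0.8, -0.4, -0.2]
finger_gap: 55.3
```

```bash
sed -i "s/s\['finger_gap'\].round(1))/round(float(s['finger_gap']),1))/" h.py
python3 - <<'E'
from h import *
stood(0,-17)
c=stood(0,-17)
g=cv2.cvtColor(c['img'],7);m=((g[150:275,285:365]<45)*255).astype(np.uint8);n,l,st,ce=cv2.connectedComponentsWithStats(m)
for i in range(1,n):
    if st[i,4]>150: print('dark',st[i],back(c,[ce[i][0]+285,ce[i][1]+150],90))
E
```

```text
t 51.15 [ 491.5 -377.4  104.9] 55.3
 stood tipped0 0.57 [291. 172.  62.  74.] (array([ 480.4, -374.8,  -18.1]), np.float64(-0.942))
t 51.3 [ 490.9 -377.   103.1] 56.4
 stood tipped0 0.67 [292. 172.  63.  75.] (array([ 481.1, -374.5,  -15.1]), np.float64(-0.941))
dark [ 20  54  37  44 989] [[ 483.19917191 -375.98253145   90.        ]]
```

Emit:
{"fn": "send_rows", "kwargs": {"series": [[[0.6,10.5,-0.8,0,0],[0.6,10.5,-0.8,20,0],[0.6,10.5,-0.8,40,0],[0.6,10.5,-0.8,48,0],[0.6,10.5,-0.8,48,0],[0,10.5,-0.8,48,0],[0,10.5,-0.8,48,0],[0,10.5,-0.8,48,0],[0,10.5,-0.8,48,0],[0,10.5,-0.8,48,0]]], "newtons": 15}}

```text
clock: 52.45
eef_pos: [481.1, -374.9, 56.0]
eef_rot: [-3.141, 0.001, 2.838]
wrist_force: [1.5, 1.3, 6.2]
finger_gap: 40.2
```

Run:
```python
from h import *
s=manip.read_state();print(s['eef_pos'],s['wrist_force'],s['finger_gap'],np.degrees(s['eef_rot'][2]),go([628.6-134*.3502,-200.3-134*.9367,56],159.5))
```

```text
[ 481.14086327 -374.908823     56.04573657] [1.47304414 1.34641068 6.16539916] 40.16968181362709 162.63208081418 [-81.3  76.9   0.    3.1]
```

Emit:
{"fn": "send_rows", "kwargs": {"series": [[[0,0,0,-15,0],[0,0,0,-45,0],[0,0,0,-65,0],[0,-15,14,-70,0],[0,-40,38,-70,1.5],[0,-62,59,-70,3.1],[0,-76,72,-70,3.1],[0,-81.3,76.9,-70,3.1],[0,-81.3,76.9,-70,3.1],[0,-81.3,76.9,-70,3.1]]]}}

```text
clock: 53.45
eef_pos: [580.5, -326.0, 125.3]
eef_rot: [-3.141, -0.0, 2.784]
wrist_force: [-0.3, -0.2, -1.6]
finger_gap: 39.9
```

Emit:
{"fn": "send_rows", "kwargs": {"series": [[[0,0,0,25,0],[0,0,0,45,0],[0,0,0,58,0],[0,0,0,64,0],[0,0,0,65,0],[0,0,0,65,0]]]}}

```text
clock: 54.05
eef_pos: [581.4, -325.8, 60.9]
eef_rot: [-3.141, 0.001, 2.784]
wrist_force: [-1.0, 0.2, -0.8]
finger_gap: 39.7
```

Emit:
{"fn": "send_rows", "kwargs": {"series": [[[0,0,0,1,0],[0,0,0,1.5,0],[0,0,0,1.5,0],[0.52,0,0,1,0],[0.52,0,0,1,0],[0.52,0,0,1,0],[0.52,0,0,-30,0],[0.6,0,0,-70,0],[0.6,0,0,-110,0],[0.6,0,0,-110,0]]]}}

```text
clock: 55.05
eef_pos: [582.9, -326.5, 176.4]
eef_rot: [-3.14, 0.009, 2.784]
wrist_force: [-0.5, 0.5, 0.4]
finger_gap: 56.6
```

Run:
```python
from h import *
stood(4,-20.5,at=(581.5,-325.8))
c=shot('wrist');lying(c)
print(go([416,-208,160],46.8))
```

```text
t 55.05 [ 582.9 -326.5  176.4] 56.6
 stood tipped0 0.89 [301. 168.  46.  60.] (array([ 581.5, -326.3,  -19.4]), np.float64(-0.953))
lying 0.87 [299. 174.  47.  57.] [186  55  49] ctr [ 591. -330.] -> (array([ 562.9, -319.7,  -18.5]), np.float64(-0.604))
lying 0.7 [532. 172. 108.  60.] [109 100  42] ctr [688. -68.] -> (array([689. , -60.9,  60.5]), np.float64(-0.675))
[195.4  52.2   8.4 112.7]
```

Red stands in the lane at (581.5,-326.3), IoU 0.95. Now blue.

Emit:
{"fn": "send_rows", "kwargs": {"series": [[[0.6,195.4,52.2,0,112.7],[0.6,195.4,52.2,0,112.7],[0.6,195.4,52.2,0,112.7],[0.6,195.4,52.2,0,112.7],[0.6,195.4,52.2,0,112.7],[0.6,195.4,52.2,0,112.7],[0.6,195.4,52.2,0,112.7],[0.6,195.4,52.2,0,112.7],[0.6,195.4,52.2,0,112.7],[0.6,195.4,52.2,0,112.7]]]}}

```text
clock: 56.3
eef_pos: [416.1, -208.0, 169.2]
eef_rot: [-3.14, -0.0, 1.278]
wrist_force: [0.5, 0.5, -0.2]
finger_gap: 55.9
```

Run:
```python
from h import *
print(manip.read_state()['eef_pos'],np.degrees(manip.read_state()['eef_rot'][2]),go([416,-208,165],46.8))
```

```text
[ 416.07844149 -208.0448752   169.15232722] 73.23505892778246 [ 0.  -0.1  4.2 26.4]
```

Emit:
{"fn": "send_rows", "kwargs": {"series": [[[0.6,0,0,4,26.4],[0.6,0,0,4,26.4],[0.6,0,0,4,26.4],[0.6,0,0,4,26.4],[0.6,0,0,4,26.4]]]}}

```text
clock: 56.8
eef_pos: [416.3, -208.1, 165.6]
eef_rot: [-3.141, 0.0, 0.827]
wrist_force: [0.1, -0.8, -0.4]
finger_gap: 56.4
```

Run:
```python
from h import *
s=manip.read_state();print(s['clock'],s['eef_pos'],np.degrees(s['eef_rot'][2]),s['joints'].round(2))
c=shot('wrist')
for q in manip.silhouettes('tipped2',c):
    if q['conf']>.4:
        b=[fitmask(c,q['pixels'],bottle,[356,-271,a],[8,8,10]) for a in (40,52)];print(np.round(q['rect']),np.median(c['img'][q['pixels']],0),b)
t=shot('top')
for q in manip.silhouettes('tipped2',t): print('top',round(q['conf'],2),np.round(q['rect']),np.median(t['img'][q['pixels']],0),fitmask(t,q['pixels'],bottle,[356,-271,46],[8,8,10]))
```

```text
56.8 [ 416.26519502 -208.13905306  165.56940281] 47.411104208190565 [-0.54  0.16  1.81 -0.    1.17  0.2 ]
[487. 143. 115.  66.] [115.  35.  32.] [(array([ 356., -271.,   40.]), np.float64(0.0)), (array([ 356., -271.,   52.]), np.float64(0.0))]
[302. 182.  41.  98.] [ 70. 100. 191.] [(array([ 356.5, -270.6,   47.3]), np.float64(-0.935)), (array([ 357.1, -270.3,   47.5]), np.float64(-0.935))]
top 0.76 [393. 182.  19.  17.] [95. 42. 35.] (array([ 356., -271.,   46.]), np.float64(0.0))
top 0.55 [314. 150.  16.  21.] [159.5 139.   73. ] (array([ 356., -271.,   46.]), np.float64(0.0))
```

Emit:
{"fn": "send_rows", "kwargs": {"series": [[[0.6,-0.2,-1.5,45,0],[0.6,-0.2,-1.5,90,0],[0.6,-0.2,-1.5,125,0],[0.6,-0.2,-1.5,148,0],[0.6,-0.2,-1.5,154,0],[0.6,-0.2,-1.5,154,0],[0,-0.2,-1.5,154,0],[0,-0.2,-1.5,154,0],[0,-0.2,-1.5,154,0],[0,-0.2,-1.5,154,0]]], "newtons": 4}}

```text
clock: 58.0
eef_pos: [415.5, -207.5, 12.7]
eef_rot: [3.141, -0.0, 0.824]
wrist_force: [0.2, -0.3, -0.1]
finger_gap: 27.5
```

Emit:
{"fn": "send_rows", "kwargs": {"series": [[[0,0,0,0,0],[0,0,0,0,0],[0,0,0,0,0],[0,0,0,-10,0],[0,0,0,-35,0],[0,0,0,-60,0],[0,0,0,-80,0],[0,0,0,-85,0]]], "newtons": 3.5}}

```text
clock: 58.8
eef_pos: [415.9, -207.8, 99.4]
eef_rot: [3.138, -0.001, 0.824]
wrist_force: [0.8, -0.5, -2.0]
finger_gap: 23.9
```

Run:
```python
from h import *
tilt(sg=-1)
```

```text
t 58.8 [ 415.9 -207.8   99.4] yaw 47.2 F [ 0.8 -0.5 -2. ] gap 23.9
 held 0.78 [290. 231.  69. 148.] (array([16.7,  1.2, -8.6]), np.float64(-0.577))
```

Emit:
{"fn": "send_rows", "kwargs": {"series": [[[0,0,0,-8,0],[0,0,0,0,0],[0,0,0,-8,0],[0,0,0,0,0],[0,0,0,-8,0],[0,0,0,-8,0]]], "newtons": 3.5}}

```text
clock: 59.55
eef_pos: [415.5, -207.5, 105.9]
eef_rot: [3.141, -0.0, 0.824]
wrist_force: [-0.1, -0.1, -0.3]
finger_gap: 23.7
```

```bash
cat >> h.py <<'E'
def tilt2(sg=-1):
    s=manip.read_state();c=shot('wrist');Tt=c['P']@np.linalg.inv(c['T_tool_cam'])
    print('t',round(s['clock'],2),s['eef_pos'].round(1),'F',s['wrist_force'].round(1),'gap',round(float(s['finger_gap']),1))
    for q in manip.silhouettes('tipped0',c):
        k=q['rect']
        if abs(k[0]+k[2]/2-320)>50: continue
        m=q['pixels'].copy();m[290:]=0;R_=[]
        for th in range(0,116,3):
            for ax in (-6,-3,0,3,6):
                for az in (-8,-4,0,4):
                    P=heldpts(c,th,ax,az);L=(P-Tt[:3,3])@Tt[:3,:3];L[:,0]*=sg
                    K=np.zeros((400,640),np.uint8);cv2.fillConvexPoly(K,cv2.convexHull(proj(c,L@Tt[:3,:3].T+Tt[:3,3]).round().astype(np.int32)),1);K[290:]=0;K=K>0
                    R_.append(((K&m).sum()/(K|m).sum(),th,ax,az))
        print(np.round(k),[tuple(np.round(r,2)) for r in sorted(R_)[::-1][:4]])
    return c
E
python3 - <<'E'
from h import *
tilt2()
E
```

```text
t 59.55 [ 415.5 -207.5  105.9] F [-0.1 -0.1 -0.3] gap 23.7
[292. 229.  65. 147.] [(np.float64(0.73), np.float64(6.0), np.float64(6.0), np.float64(4.0)), (np.float64(0.72), np.float64(0.0), np.float64(6.0), np.float64(4.0)), (np.float64(0.72), np.float64(9.0), np.float64(6.0), np.float64(4.0)), (np.float64(0.72), np.float64(3.0), np.float64(6.0), np.float64(4.0))]
```

Emit:
{"fn": "send_rows", "kwargs": {"series": [[[0,0,0,-8,0],[0,0,0,0,0],[0,0,0,-8,0],[0,0,0,0,0],[0,0,0,-8,0],[0,0,0,-8,0]]], "newtons": 3}}

```text
clock: 60.25
eef_pos: [415.5, -207.6, 113.9]
eef_rot: [3.141, -0.0, 0.824]
wrist_force: [0.9, -0.2, -0.8]
finger_gap: 23.9
```

Run:
```python
from h import *
c=tilt2();Tt=c['P']@np.linalg.inv(c['T_tool_cam'])
for th in range(0,111,15):
    P=heldpts(c,th,-4,-3);L=(P-Tt[:3,3])@Tt[:3,:3];L[:,0]*=-1;q=proj(c,L@Tt[:3,:3].T+Tt[:3,3]);print(th,q.min(0).round(),q.max(0).round(),end=' ')
h=cv2.cvtColor(c['img'],cv2.COLOR_RGB2HSV);m=cv2.inRange(h,(105,90,50),(130,255,255));n,l,st,ce=cv2.connectedComponentsWithStats(m);print([[int(v) for v in x] for x in st[1:] if x[4]>60])
```

```text
t 60.25 [ 415.5 -207.6  113.9] F [ 0.9 -0.2 -0.8] gap 23.9
[293. 230.  62. 129.] [(np.float64(0.73), np.float64(0.0), np.float64(6.0), np.float64(0.0)), (np.float64(0.73), np.float64(6.0), np.float64(6.0), np.float64(0.0)), (np.float64(0.72), np.float64(9.0), np.float64(6.0), np.float64(0.0)), (np.float64(0.72), np.float64(3.0), np.float64(6.0), np.float64(0.0))]
0 [285. 219.] [359. 394.] 15 [286. 217.] [358. 368.] 30 [287. 216.] [357. 339.] 45 [288. 217.] [357. 311.] 60 [289. 215.] [356. 283.] 75 [290. 208.] [355. 274.] 90 [289. 182.] [356. 272.] 105 [288. 157.] [356. 273.] [[297, 269, 54, 38, 1208], [295, 349, 57, 12, 621]]
```

Emit:
{"fn": "send_rows", "kwargs": {"series": [[[0,0,0,-8,0],[0,0,0,0,0],[0,0,0,-8,0],[0,0,0,0,0],[0,0,0,-8,0],[0,0,0,-8,0]]], "newtons": 3}}

```text
clock: 60.95
eef_pos: [415.5, -207.5, 121.9]
eef_rot: [3.141, -0.0, 0.824]
wrist_force: [-0.0, -0.3, -0.8]
finger_gap: 23.5
```

```bash
cat >> h.py <<'E'
def tilt3(sg=-1):
    c=tilt2();h=cv2.cvtColor(c['img'],cv2.COLOR_RGB2HSV);m=cv2.inRange(h,(105,90,50),(130,255,255));n,l,st,ce=cv2.connectedComponentsWithStats(m);print([[int(v) for v in x] for x in st[1:] if x[4]>60])
E
python3 - <<'E'
from h import *
tilt3()
E
```

```text
t 60.95 [ 415.5 -207.5  121.9] F [-0.  -0.3 -0.8] gap 23.5
[301. 235.  47.  71.] [(np.float64(0.71), np.float64(6.0), np.float64(6.0), np.float64(-8.0)), (np.float64(0.7), np.float64(9.0), np.float64(6.0), np.float64(-8.0)), (np.float64(0.7), np.float64(0.0), np.float64(6.0), np.float64(-8.0)), (np.float64(0.7), np.float64(3.0), np.float64(6.0), np.float64(-8.0))]
[[297, 267, 54, 39, 1225]]
```

Emit:
{"fn": "send_rows", "kwargs": {"series": [[[0,0,0,-6,0],[0,0,0,0,0],[0,0,0,-6,0],[0,0,0,0,0],[0,0,0,0,0]]], "newtons": 3}}

```text
clock: 61.55
eef_pos: [415.0, -207.2, 120.5]
eef_rot: [-3.141, 0.0, 0.824]
wrist_force: [0.3, 0.9, -0.6]
finger_gap: 23.8
```

Run:
```python
from h import *
tilt3()
```

```text
t 61.55 [ 415.  -207.2  120.5] F [ 0.3  0.9 -0.6] gap 23.8
[299. 237.  50.  68.] [(np.float64(0.72), np.float64(6.0), np.float64(6.0), np.float64(-8.0)), (np.float64(0.71), np.float64(0.0), np.float64(6.0), np.float64(-8.0)), (np.float64(0.71), np.float64(3.0), np.float64(6.0), np.float64(-8.0)), (np.float64(0.71), np.float64(9.0), np.float64(6.0), np.float64(-8.0))]
[[297, 267, 54, 39, 1268]]
```

Emit:
{"fn": "send_rows", "kwargs": {"series": [[[0,0,0,-8,0],[0,0,0,0,0],[0,0,0,-8,0],[0,0,0,0,0],[0,0,0,0,0]]], "newtons": 3}}

```text
clock: 62.15
eef_pos: [414.9, -207.2, 120.3]
eef_rot: [-3.141, 0.0, 0.824]
wrist_force: [-0.9, 0.3, -1.4]
finger_gap: 23.5
```

Run:
```python
from h import *
tilt3()
```

```text
t 62.15 [ 414.9 -207.2  120.3] F [-0.9  0.3 -1.4] gap 23.5
[298. 236.  49.  69.] [(np.float64(0.7), np.float64(0.0), np.float64(6.0), np.float64(-4.0)), (np.float64(0.7), np.float64(6.0), np.float64(6.0), np.float64(-8.0)), (np.float64(0.69), np.float64(3.0), np.float64(6.0), np.float64(-4.0)), (np.float64(0.69), np.float64(9.0), np.float64(6.0), np.float64(-8.0))]
[[304, 237, 15, 12, 93], [329, 238, 14, 10, 62], [298, 268, 52, 35, 1135]]
```

Run:
```python
from h import *
c=shot('wrist');Tt=c['P']@np.linalg.inv(c['T_tool_cam'])
for th in (40,50,60,65,70,75,80,90):
    P=heldpts(c,th,-4,0);L=(P-Tt[:3,3])@Tt[:3,:3];L[:,0]*=-1;q=proj(c,L@Tt[:3,:3].T+Tt[:3,3]);print(th,'shoulder',q[:8,1].min().round(),q[:8,1].max().round(),'base',q[8:16,1].min().round(),q[8:16,1].max().round(),'cap',q[16:,1].min().round(),q[16:,1].max().round())
v=c['img'];print([tuple(int(x) for x in v[r,335]) for r in range(200,312,6)]);print([tuple(int(x) for x in v[r,312]) for r in range(200,312,6)])
```

```text
40 shoulder 223.0 282.0 base 269.0 318.0 cap 215.0 252.0
50 shoulder 218.0 280.0 base 251.0 299.0 cap 216.0 257.0
60 shoulder 213.0 278.0 base 233.0 281.0 cap 218.0 261.0
65 shoulder 211.0 276.0 base 225.0 272.0 cap 219.0 263.0
70 shoulder 209.0 274.0 base 216.0 262.0 cap 221.0 265.0
75 shoulder 208.0 272.0 base 207.0 253.0 cap 223.0 266.0
80 shoulder 206.0 270.0 base 198.0 244.0 cap 225.0 267.0
90 shoulder 204.0 265.0 base 181.0 227.0 cap 229.0 269.0
[(182, 126, 84), (182, 125, 85), (186, 129, 88), (190, 131, 89), (199, 138, 94), (192, 133, 90), (120, 93, 95), (54, 47, 60), (50, 40, 37), (49, 40, 39), (48, 41, 41), (45, 40, 40), (44, 39, 41), (43, 39, 41), (56, 89, 172), (58, 90, 176), (57, 93, 182), (118, 131, 173), (63, 62, 65)]
[(200, 138, 93), (185, 129, 87), (186, 128, 87), (189, 130, 88), (196, 135, 91), (189, 132, 90), (115, 90, 106), (54, 48, 63), (52, 41, 39), (49, 40, 39), (49, 40, 41), (46, 41, 41), (44, 40, 41), (47, 44, 46), (57, 89, 173), (58, 91, 177), (57, 94, 184), (137, 147, 181), (63, 63, 66)]
```

Emit:
{"fn": "send_rows", "kwargs": {"series": [[[0,-24,0,0,0],[0,-44,0,0,0],[0,-60,0,0,0],[0,-72,0,0,0],[0,-81,0,0,0],[0,-87,0,0,0],[0,-90,0,0,0],[0,-91,0,0,0]]], "newtons": 3}}

```text
clock: 63.1
eef_pos: [353.4, -274.2, 121.2]
eef_rot: [-3.142, -0.0, 0.824]
wrist_force: [0.3, 0.0, -0.9]
finger_gap: 23.6
```

Run:
```python
from h import *
s=manip.read_state();c=shot('wrist','w30');v=c['img'];print(s['eef_pos'],s['wrist_force'],s['finger_gap'])
for u in (312,335):print([tuple(int(x) for x in v[r,u]) for r in range(200,312,6)])
print([np.round(q['rect']) for q in manip.silhouettes('tipped0',c)])
```

```text
[ 353.41257204 -274.15511807  121.15377814] [ 0.30638083  0.02710636 -0.9376685 ] 23.580662776363525
[(168, 116, 79), (161, 111, 74), (172, 120, 81), (176, 121, 81), (173, 119, 81), (109, 83, 86), (49, 63, 114), (48, 61, 108), (43, 37, 35), (42, 37, 35), (43, 38, 38), (41, 36, 37), (41, 37, 38), (47, 42, 44), (58, 91, 174), (57, 91, 173), (153, 107, 76), (168, 116, 80), (56, 54, 55)]
[(169, 116, 78), (170, 117, 79), (163, 112, 76), (167, 116, 79), (166, 115, 78), (115, 87, 80), (51, 63, 108), (50, 62, 108), (44, 38, 37), (44, 39, 38), (43, 37, 37), (40, 36, 37), (41, 37, 38), (44, 40, 41), (58, 90, 171), (57, 90, 171), (164, 113, 81), (172, 118, 81), (56, 54, 55)]
[array([298., 229.,  49.,  66.])]
```

Run:
```python
from h import *
s=manip.read_state();c=shot('wrist');Tt=c['P']@np.linalg.inv(c['T_tool_cam'])
for q in manip.silhouettes('tipped0',c)[:1]:
    m=q['pixels'];R_=[]
    for th in range(50,116,2):
        for ax in range(-4,17,2):
            for az in range(-10,13,2):
                P=heldpts(c,th,ax,az);L=(P-Tt[:3,3])@Tt[:3,:3];L[:,0]*=-1
                K=np.zeros((400,640),np.uint8);cv2.fillConvexPoly(K,cv2.convexHull(proj(c,L@Tt[:3,:3].T+Tt[:3,3]).round().astype(np.int32)),1);K=K>0
                R_.append((round((K&m).sum()/(K|m).sum(),3),th,ax,az))
    print(np.round(q['rect']),sorted(R_)[::-1][:6])
```

```text
[301. 228.  47.  69.] [(np.float64(0.706), 72, 16, 10), (np.float64(0.701), 58, 12, 12), (np.float64(0.691), 70, 16, 10), (np.float64(0.689), 70, 16, 12), (np.float64(0.689), 68, 16, 12), (np.float64(0.688), 72, 14, 6)]
```

Emit:
{"fn": "send_rows", "kwargs": {"series": [[[0,0,0,8,0],[0,0,0,16,0],[0,0,0,22,0],[0,0,0,26,0],[0,0,0,28,0],[0,0,0,28,0]]], "newtons": 4}}

```text
clock: 63.9
eef_pos: [353.3, -274.1, 92.9]
eef_rot: [-3.141, 0.0, 0.824]
wrist_force: [-0.1, -0.0, -1.4]
finger_gap: 23.4
```

Emit:
{"fn": "send_rows", "kwargs": {"series": [[[0,0,0,1,0],[0,0,0,2,0],[0,0,0,3,0],[0,0,0,3,0]]]}}

```text
clock: 64.3
eef_pos: [353.4, -274.1, 90.1]
eef_rot: [-3.142, 0.0, 0.824]
wrist_force: [0.2, -0.1, -2.0]
finger_gap: 23.6
```

Emit:
{"fn": "send_rows", "kwargs": {"series": [[[0,0,0,1,0],[0,0,0,2,0],[0,0,0,3,0],[0,0,0,3,0]]]}}

```text
clock: 64.7
eef_pos: [353.3, -274.1, 87.0]
eef_rot: [-3.141, -0.0, 0.824]
wrist_force: [-1.0, 1.0, -2.0]
finger_gap: 23.9
```

Emit:
{"fn": "send_rows", "kwargs": {"series": [[[0,-2,0,0.7,0],[0,-4,0,1.4,0],[0,-6,0,2,0],[0,-8,0,2.6,0],[0,-10,0,3.2,0],[0,-10,0,3.2,0]]], "newtons": 3}}

```text
clock: 65.3
eef_pos: [346.4, -281.7, 83.9]
eef_rot: [-3.141, 0.0, 0.823]
wrist_force: [-0.4, 0.6, -1.1]
finger_gap: 23.7
```

Run:
```python
from h import *
s=manip.read_state();c=shot('wrist');v=c['img'];print(s['eef_pos'],s['wrist_force'],s['finger_gap'])
for u in (312,335):print([tuple(int(x) for x in v[r,u]) for r in range(188,312,6)])
```

```text
[ 346.41163217 -281.65584704   83.87004834] [-0.37055139  0.61047113 -1.05102558] 23.67242139020404
[(166, 116, 78), (169, 117, 78), (167, 115, 78), (163, 112, 75), (167, 115, 77), (175, 121, 81), (176, 122, 82), (110, 84, 87), (48, 61, 110), (47, 60, 107), (42, 36, 36), (40, 36, 35), (41, 37, 38), (40, 36, 38), (39, 35, 37), (47, 44, 45), (57, 90, 173), (56, 90, 173), (167, 116, 82), (170, 118, 81), (54, 52, 54)]
[(172, 119, 80), (167, 117, 78), (172, 119, 79), (167, 115, 77), (164, 114, 76), (168, 116, 78), (102, 72, 50), (77, 62, 68), (50, 62, 109), (48, 61, 108), (43, 38, 37), (42, 37, 37), (43, 37, 38), (41, 36, 38), (40, 36, 37), (41, 38, 40), (58, 91, 171), (57, 90, 172), (163, 114, 82), (167, 116, 79), (56, 54, 55)]
```

Emit:
{"fn": "send_rows", "kwargs": {"series": [[[0,-1,0,1,0],[0,-2,0,2,0],[0,-3,0,3,0],[0,-3,0,3,0]]]}}

```text
clock: 65.75
eef_pos: [345.6, -284.3, 82.4]
eef_rot: [3.138, -0.0, 0.824]
wrist_force: [-0.4, 4.0, 18.3]
finger_gap: 24.0
```

Emit:
{"fn": "send_rows", "kwargs": {"series": [[[0,-1,0,1,0],[0,-2,0,2,0],[0,-3,0,3,0],[0,-3,0,3,0]]]}}

```text
clock: 66.15
eef_pos: [345.0, -287.2, 82.0]
eef_rot: [3.134, -0.001, 0.823]
wrist_force: [-1.2, 12.3, 48.9]
finger_gap: 24.3
```

Emit:
{"fn": "send_rows", "kwargs": {"series": [[[0,0,0,-4,0],[0,0,0,-4,0],[0,0,0,-4,0]]]}}

```text
clock: 66.45
eef_pos: [343.4, -286.5, 83.2]
eef_rot: [3.139, -0.0, 0.824]
wrist_force: [1.1, 3.1, 16.1]
finger_gap: 24.2
```

Run:
```python
from h import *
s=manip.read_state();c=shot('wrist');v=c['img'];print(s['eef_pos'],s['wrist_force'],s['finger_gap'])
for u in (312,335):print([tuple(int(x) for x in v[r,u]) for r in range(176,312,6)])
```

```text
[ 343.38914476 -286.47405173   83.2334255 ] [ 1.13099438  3.0855006  16.14526246] 24.153955154310875
[(170, 117, 78), (166, 115, 77), (171, 119, 79), (166, 115, 77), (165, 114, 76), (164, 113, 75), (175, 121, 80), (176, 121, 82), (173, 120, 81), (73, 61, 74), (51, 64, 111), (50, 63, 111), (42, 37, 40), (43, 38, 37), (42, 37, 37), (43, 39, 38), (42, 38, 38), (47, 44, 44), (49, 56, 83), (56, 91, 174), (169, 117, 82), (165, 115, 79), (56, 54, 55)]
[(175, 121, 81), (173, 120, 80), (167, 115, 77), (171, 118, 79), (168, 116, 78), (164, 112, 75), (167, 115, 78), (105, 73, 50), (102, 72, 50), (76, 61, 67), (50, 64, 110), (49, 63, 111), (44, 44, 57), (43, 37, 37), (41, 37, 36), (41, 37, 37), (42, 39, 39), (45, 43, 43), (43, 50, 78), (55, 88, 171), (157, 109, 77), (168, 116, 79), (56, 54, 56)]
```

Emit:
{"fn": "send_rows", "kwargs": {"series": [[[0,0,0,-1.5,0],[0,0,0,-1.5,0],[0.4,0,0,-1.5,0],[0.4,0,0,-3,0],[0.5,0,0,-8,0],[0.6,0,0,-20,0],[0.6,0,0,-22,0],[0.6,0,0,-22,0]]]}}

```text
clock: 67.3
eef_pos: [342.7, -286.1, 104.6]
eef_rot: [3.14, 0.0, 0.824]
wrist_force: [0.1, 0.5, -0.7]
finger_gap: 56.4
```

Run:
```python
from h import *
stood(0,47)
c=stood(0,47)
cv2.imwrite('pics/w31.png',c['img'][:,:,::-1])
s=manip.read_state();print(s['wrist_force'])
```

```text
t 67.3 [ 342.7 -286.1  104.6] 56.4
 stood tipped0 0.78 [299. 225.  50.  82.] (array([ 317.4, -313.4,   47.2]), np.float64(-0.892))
t 67.45 [ 342.4 -285.8  103.8] 56.0
 stood tipped0 0.7 [297. 224.  56.  82.] (array([ 318.6, -312. ,   46.4]), np.float64(-0.896))
[ 0.12356538 -0.10757158  0.01139287]
```

Emit:
{"fn": "send_rows", "kwargs": {"series": [[[0.6,0,0,-25,0],[0.6,0,0,-50,0],[0.6,-20,0,-60,0],[0.6,-50,0,-60,0],[0.6,-60,0,-60,0],[0.6,-60,0,-60,0]]]}}

```text
clock: 68.2
eef_pos: [301.1, -330.3, 163.6]
eef_rot: [-3.141, -0.0, 0.821]
wrist_force: [-0.0, 0.8, 0.3]
finger_gap: 56.3
```

Run:
```python
from h import *
c=stood(0,47,at=(318,-312.5))
for q in manip.silhouettes('tipped2',c): print(np.round(q['rect']),np.median(c['img'][q['pixels']],0),q['conf'],fitmask(c,q['pixels'],lambda x,y,a:up(x,y,a,0),[318,-312,47],[8,8,8]),fitmask(c,q['pixels'],bottle,[300,-330,47],[8,8,8]))
```

```text
t 68.2 [ 301.1 -330.3  163.6] 56.3
 stood tipped0 0.68 [300. 152.  47.  54.] (array([ 317.1, -313.9,   47.5]), np.float64(-0.963))
[300. 152.  47.  54.] [ 56.  64. 101.] 0.68 (array([ 317. , -313.8,   47.5]), np.float64(-0.963)) (array([ 297.3, -341.4,   54.9]), np.float64(-0.521))
[520.   0.  47.  16.] [168.  54.  53.] 0.64 (array([ 318., -312.,   47.]), np.float64(0.0)) (array([ 300., -330.,   47.]), np.float64(0.0))
```

Blue is upright at (317,-314), IoU 0.96. I'll regrip it by the body.

Emit:
{"fn": "send_rows", "kwargs": {"series": [[[0.6,12,0.5,0,0],[0.6,23,0.5,0,0],[0.6,23,0.5,40,0],[0.6,23,0.5,80,0],[0.6,23,0.5,102,0],[0.6,23,0.5,107,0],[0.6,23,0.5,107,0],[0,23,0.5,107,0],[0,23,0.5,107,0],[0,23,0.5,107,0]]], "newtons": 15}}

```text
clock: 69.4
eef_pos: [318.2, -313.7, 58.0]
eef_rot: [3.14, 0.0, 0.824]
wrist_force: [0.2, 1.2, 6.0]
finger_gap: 39.9
```

Emit:
{"fn": "send_rows", "kwargs": {"series": [[[0,0,0,0,0],[0,0,0,0,0],[0,0,0,0,0]]]}}

```text
clock: 69.7
eef_pos: [318.1, -313.7, 57.9]
eef_rot: [3.14, 0.0, 0.823]
wrist_force: [-0.4, 1.6, 6.7]
finger_gap: 40.0
```

Run:
```python
from h import *
s=manip.read_state();p=s['eef_pos'];print(p,s['wrist_force'],s['finger_gap'],np.degrees(s['eef_rot'][2]),go([628.6,-200.3,p[2]],69.5))
```

```text
[ 318.08304002 -313.71192993   57.86879635] [-0.42189639  1.56616724  6.72938289] 39.97829730931804 47.17608034257031 [294.3 150.7  -0.  -22.3]
```

Emit:
{"fn": "send_rows", "kwargs": {"series": [[[0,0,0,-15,0],[0,0,0,-50,0],[0,0,0,-90,0],[0,0,0,-115,0],[0,0,0,-120,0]]]}}

```text
clock: 70.2
eef_pos: [318.4, -314.2, 179.8]
eef_rot: [3.137, 0.001, 0.823]
wrist_force: [0.2, -0.6, -0.8]
finger_gap: 40.3
```

Emit:
{"fn": "send_rows", "kwargs": {"series": [[[0,15,8,0,-1],[0,45,23,0,-4],[0,80,41,0,-8],[0,120,61,0,-12],[0,160,82,0,-16],[0,200,102,0,-20],[0,237,121,0,-22.3],[0,268,137,0,-22.3],[0,287,147,0,-22.3],[0,294.3,150.7,0,-22.3]]]}}

```text
clock: 71.2
eef_pos: [629.2, -198.7, 174.7]
eef_rot: [-3.139, -0.0, 1.214]
wrist_force: [-0.5, -0.2, -1.0]
finger_gap: 40.3
```

Run:
```python
from h import *
s=manip.read_state();p=s['eef_pos'];c=shot('wrist');s=manip.read_state();print(s['eef_pos'],s['wrist_force'],s['finger_gap'],np.degrees(s['eef_rot'][2]),go([628.6,-200.3,p[2]],69.5))
standing(c);print(rect(c,'rack',12))
```

```text
[ 629.12716696 -198.92336157  175.03757782] [ 0.4825642  -0.02451666 -1.06095848] 40.321755979324294 69.55092997932557 [-1.5 -0.   0.3  0.1]
stand 0.79 [301. 107.  54.  48.] [89 90 89] -> (array([ 653.2, -138. ]), np.float64(-0.936)) along/across 67.0 -1.0
{'conf': 0.74, 'c': array([ 656.2, -131.9]), 'size': array([ 68., 183.]), 'yaw': 69.4, 'rect': [292.2, 26.4, 72.2, 278.1]}
```

Emit:
{"fn": "send_rows", "kwargs": {"series": [[[0,-1,0,25,0],[0,-1,0,55,0],[0,-1,0,80,0],[0,-1,0,98,0],[0,-1,0,108,0],[0,-1,0,112,0],[0,-1,0,112,0]]]}}

```text
clock: 72.05
eef_pos: [627.8, -201.2, 65.3]
eef_rot: [3.141, 0.0, 1.212]
wrist_force: [-0.1, -0.2, -0.6]
finger_gap: 40.1
```

Emit:
{"fn": "send_rows", "kwargs": {"series": [[[0,0,0,1,0],[0,0,0,1.5,0],[0,0,0,1.5,0],[0,0,0,1.5,0]]]}}

```text
clock: 72.45
eef_pos: [628.0, -200.8, 63.8]
eef_rot: [3.141, 0.0, 1.213]
wrist_force: [0.1, -0.0, -1.1]
finger_gap: 40.1
```

Emit:
{"fn": "send_rows", "kwargs": {"series": [[[0,0,0,1,0],[0,0,0,2,0],[0,0,0,2,0],[0.55,0,0,2,0],[0.6,0,0,2,0],[0.6,0,0,2,0],[0.6,0,0,2,0],[0.6,0,0,-30,0],[0.6,0,0,-75,0],[0.6,0,0,-120,0]]]}}

```text
clock: 73.45
eef_pos: [627.6, -200.7, 184.6]
eef_rot: [-3.14, 0.0, 1.213]
wrist_force: [-1.5, 0.3, -0.0]
finger_gap: 56.3
```

Emit:
{"fn": "send_rows", "kwargs": {"series": [[[0.6,-25,0,-30,0],[0.6,-70,0,-50,0],[0.6,-120,0,-60,0],[0.6,-165,0,-60,0],[0.6,-200,0,-60,0],[0.6,-215,0,-60,0],[0.6,-215,0,-60,0]]]}}

```text
clock: 74.15
eef_pos: [551.9, -403.5, 243.0]
eef_rot: [-3.141, -0.0, 1.211]
wrist_force: [0.6, -0.6, 0.2]
finger_gap: 56.2
```

Run:
```python
from h import *
s=manip.read_state();print(s['clock'],s['eef_pos'],s['wrist_force'])
c=shot('wrist','w33');X=np.array([628.6,-200.3])
for n in ('row0','tipped0'):
    for q in manip.silhouettes(n,c):
        k=q['rect'];x0=back(c,[[k[0]+k[2]/2,k[1]+k[3]/2]],50)[0,:2];r=fitmask(c,q['pixels'],lambda x,y,a:up(x,y,a,4),[*x0,-20.5],[8,8,8]);d=r[0][:2]-X
        print(n,round(q['conf'],2),np.round(k),np.median(c['img'][q['pixels']],0),r,'along',round(d@[.350,.937]),'across',round(d@[-.937,.350]))
t=shot('top','t33')
for n,z in dict(tin=50,coaster=5,canvas=80,mug=90,brushjar=100,eraser=18).items(): print(n,rect(t,n,z,0))
d=shot('side','s33')
cv2.imwrite('pics/m33.png',np.vstack([np.hstack([cv2.resize(c['img'],(400,250)),cv2.resize(t['img'],(400,250))]),cv2.resize(d['img'][100:350,100:500],(800,500))[:340]])[:,:,::-1])
```

```text
74.15 [ 551.86342623 -403.48711072  243.01830648] [ 0.61258748 -0.60237966  0.16471957]
row0 0.68 [298.  12.  52.  62.] [104.  65.  39.] (array([ 605.9, -262.2,  -35.6]), np.float64(-0.961)) along -66 across 0
tipped0 0.68 [304.   2.  38.  15.] [98. 94. 92.] (array([ 626.6, -201.1,  -20.1]), np.float64(-0.961)) along -1 across 2
tipped0 0.63 [302.  89.  44.  42.] [129.  49.  44.] (array([ 582. , -326.1,  -21. ]), np.float64(-0.966)) along -134 across 0
tin {'conf': 0.38, 'c': array([595.2, 214.7]), 'size': array([118.3, 145.4]), 'yaw': 17.7, 'rect': [172.5, 138.4, 62.0, 73.2]}
coaster {'conf': 0.74, 'c': array([433.8, 151.9]), 'size': array([83.8, 87.3]), 'yaw': 23.2, 'rect': [214.8, 227.9, 33.5, 27.7]}
canvas {'conf': 0.9, 'c': array([628.7, 240.5]), 'size': array([ 69.7, 122.9]), 'yaw': 38.6, 'rect': [174.2, 150.2, 41.8, 29.6]}
mug {'conf': 0.56, 'c': array([727.2,  67.5]), 'size': array([ 78.1, 108.7]), 'yaw': 18.7, 'rect': [244.6, 107.1, 30.2, 46.9]}
brushjar {'conf': 0.76, 'c': array([ 457. , -619.2]), 'size': array([25.6, 43.2]), 'yaw': -44.6, 'rect': [489.7, 215.4, 47.2, 25.4]}
eraser {'conf': 0.58, 'c': array([343.3, 284.2]), 'size': array([32.5, 57.7]), 'yaw': -11.6, 'rect': [174.5, 262.0, 15.1, 21.7]}
```

View pics/m33.png

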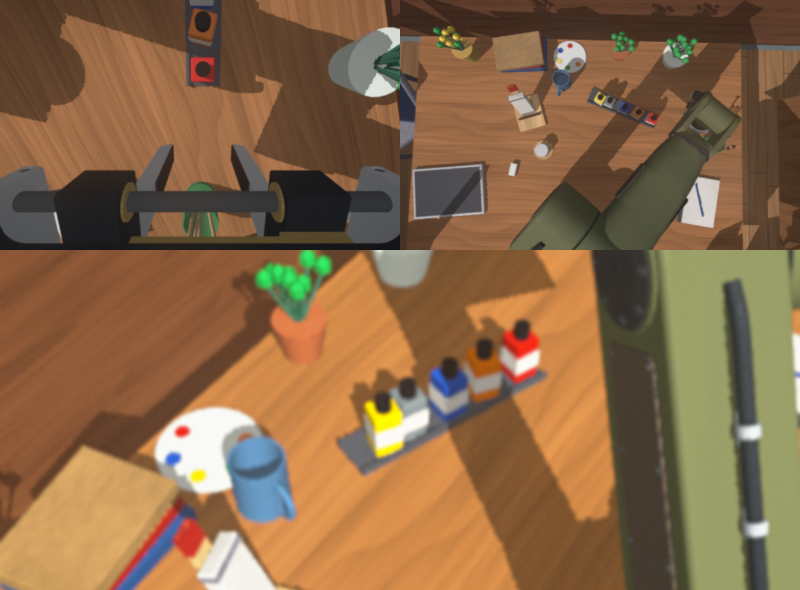

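Run:
```python
from h import *
t=shot('top');X=np.array([628.6,-200.3])
for n in ('row0','tipped0'):
    for q in manip.silhouettes(n,t):
        k=q['rect'];x0=back(t,[[k[0]+k[2]/2,k[1]+k[3]/2]],50)[0,:2];r=fitmask(t,q['pixels'],lambda x,y:up(x,y),x0,[8,8]);d=r[0]-X;print(n,round(q['conf'],2),np.median(t['img'][q['pixels']],0),r,'along',round(d@[.350,.937]),'across',round(d@[-.937,.350]))
print(fitshape(t,'tin',cylp(29,5,50),[433,156]),fitshape(t,'coaster',cylp(45,0,5),[433,156]))
s=manip.read_state();print(s['clock'],s['wrist_force'],s['finger_gap']);print(manip.sign_off())
```

```text
row0 0.8 [105. 106. 101.] (array([ 652.2, -137.4]), np.float64(-0.935)) along 67 across 0
row0 0.69 [65. 73. 86.] (array([754.7,  84.7]), np.float64(-0.414)) along 311 across -18
row0 0.51 [104.  68.  40.] (array([ 605.3, -260.6]), np.float64(-0.854)) along -65 across 1
row0 0.49 [78.  68.5 68. ] (array([ 628.6, -163.6]), np.float64(-0.164)) along 34 across 13
tipped0 0.54 [146.5  57.   50. ] (array([ 581.5, -325.7]), np.float64(-0.885)) along -134 across 0
tipped0 0.52 [173. 150.  78.] (array([665.1, -95.2]), np.float64(-0.887)) along 111 across 3
tipped0 0.5 [51. 55. 86.] (array([ 626.3, -201.1]), np.float64(-0.907)) along -2 across 2
(array([432.4, 156.1]), np.float64(-0.952), 0.73) (array([431.9, 156.4]), np.float64(-0.317), 0.78)
74.95 [-0.11761213 -0.3069435  -0.17611379] 56.493794004987016
the job is handed in; nothing more can be done
None
```

The job is handed in at 74.95 s, and everything looked in place at the last check.

- **Easel and canvas:** I opened the mast to its stop, with the tip about 4 px from its predicted place. The canvas stands behind the lip, leaning on the mast. After I let go, its outline was within 2 px of the predicted flush pose. I did not fit its pose again at the end, but the final picture shows it still leaning there.
- **Tin:** it stands on the mat, with the two centres within about 1 mm.
- **Bottles:** red, blue and yellow all stand in the lane, at about -134, -2 and +111 mm along it and within 3 mm of its midline. Grey (+67) and orange (-65) still stand where they were.
- **Bystanders:** I never went near the mug, brush jar or eraser. The mug and eraser measured the same as at the start. The arm partly hid the jar in the last top view, so I could not confirm its position to the millimetre.

**Faults and disagreements:**
- **Dropped bottle:** blue slipped out of the jaws once while I was swinging it upright. It landed flat on the desk and I picked it up again.
- **Hard press:** while standing blue on the desk, the wrist force briefly read about 49 N. I think the fingertips were pressing on the bottle's shoulders. That is under the 120 N wrist limit, but I can't tell whether it counts against the 40 N limit on pressing.
- **Yellow off its place:** I set it down at +134 mm, but the last check read about +111. It is upright in the lane, about 4 mm clear of grey. I don't know whether it was knocked or nudged, and I left it.

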